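Clamp a steel bar and nip it up a quarter turn past touch

ROBOT

A 6-joint arm with a two-finger parallel gripper is mounted at the origin on the work surface; the furniture and walls round the work are solid. World frame = base frame: x ahead of the robot, y to its left, z up, the work surface at z = 0. Lengths are in m, angles in rad, forces in N, time in s.
With the tool pointing down it reaches from about 0.375 to 0.9 m from the base axis. Payload 3.1 kg.
Tool frame: the origin (TCP) lies at the very end of the fingers, on their centre line; the grasp point (between the pads) lies 19 mm behind it; z points along the fingers, y is the direction in which the jaws open and shut (so a half turn about z gives the same grasp; the last joint's range is limited). The gripper opens to 87 mm and grips with 3 to 60 N. Pads are 19 mm wide; open, the fingers measure 117 mm over their backs; the gripper's body (75 mm by 190 mm) begins 51 mm behind the grasp point.
Start: joints at [-1.389, 0.527, 1.433, -0, 1.181, -0.178], TCP at [0.22, -0.585, 0.223] pointing down, gripper open.
Joint ranges: [-3.08, 3.08], [-0.75, 2.2], [0.22, 2.44], [-1.43, 4.57], [0, 2.65], [-2.85, 2.85]. Speed limits (rad/s): [2.79, 2.79, 3.14, 3.14, 3.14, 3.14].

INTERFACE

Orientations are given as a unit quaternion [x, y, z, w].
In Python, from rig import robot, optics gives the robot as it stands.
- The arm moves only by the shell command python3 -m inch 'ROWS' [FORCE]. ROWS is JSON, a list of rows, each an object of numbers: "ax", "ay", "az": the turn, a rotation vector about the tool's x, y, z in rad; "dx", "dy", "dz": the shift along the tool's x, y, z in mm; "gripper": the opening in per cent of the stroke, from 0 (shut) to 100 (fully open). In form: [{"ax": .., "ay": .., "az": .., "dx": .., "dy": .., "dz": .., "gripper": ..}, ...]. A call has 1 to 8 rows; each row shifts and turns the commanded pose from where the row before left it, along the tool's axes as they then stand; what a row does not reach is not made up. A row lasts 1/10 s, in which the tool goes at most 50 mm and 8.59 degrees, less where a joint would pass 70% of its speed; a pose out of reach is approached as far as the arm can. A call with a gripper value outside its range is refused whole. The fingers move at their own pace and stop on an object; FORCE is the grip in N (left out, the last holds). Time passes only in rows, so rows that do not move let the fingers close. It gives the time, the measured TCP pose, the force and the opening at its end, in the units of the state.
- robot.get_obs(): the state, without advancing time (a new reading comes with each control period).
- optics.camera(name): name is "side" or "top"; returns a dict with "img" (480x640x3 uint8, red, green, blue), "depth" (480x640 float32, m along the optical axis (not along the pixel's ray), 0 where there is no reading), "camera_matrix" (3x3 intrinsics, pixels), "position" and "attitude" of the camera in the world. Camera axes: x right, y up, looking along -z (the intrinsics and any distortion apply to the point x, -y, -z); pixel columns grow to the right and rows downward; lengths in m; the calibration is good to about 2 mm. A picture is of the moment at which its call begins.
- robot.hand_in(): hands the job in, once; it reports no verdict.
The state is a dict: "time": time; "q": joint angles; "joint_velocities": joint speeds; "joint_torque": joint torques, N m; "position": TCP position; "tool_rot": TCP orientation; "ft_force": force on the tool from outside, world axes, zero at the start; "moment": the same for the moment, N m; "grip_width": finger opening in m.
Only numpy, scipy, OpenCV 4.12 (cv2) and the standard library are available. Lean on these libraries where they do the work, as an engineer would, in place of code of your own. Each camera call takes 0.05 s, during which the arm holds its last target.

TASK

Lay the square steel bar in the groove of the bridge clamp and slide it in under the screw until its end is up against the back stop. Then turn the clamp's T-handle clockwise until the foot just touches the bar, and give it a quarter turn more from there, no more, so that the bar is held but not overtightened. Leave the other things on the bench where they are.

Things in the scene. Friction and masses are not known exactly. Their poses are not given: they have to be found in the camera images.
- bar: plain square steel bar, 9 x 173 x 9 mm, 70 g, lying loose on the bench; origin at the centre of its underside; its long axis is y, z is up
- clamp: grey bridge clamp fixed to the bench: base plate 130 (x) x 100 (y) x 12 mm; columns at y = +-37 mm carry a bridge (30 mm along x, underside 50, top 66, screw boss 71 mm above the bench). Origin on the screw's axis, under the base; z up. The groove for the bar runs along its x axis at y = 0, entered from the -x side (toward the robot), open above except under the bridge and foot
- groove_mouth (a point): front end of the steel bed's groove, 62 mm before the screw's axis; axes as the clamp's. Groove 14 mm wide, straight walls 6 mm high, mouth flared over 18 mm. This point is on its floor, 24 mm above the bench. With the bar home 65 mm of it stand out in front of here, its end 62 mm beyond the base plate, free to hold
- back_stop (a point): foot of the fixed back stop's face, 45 mm beyond the screw's axis, at the groove's far end; it stands 12 mm above the floor; axes as the clamp's. With the bar home the bar's centre is 41 mm before the screw's axis
- clamp_screw: steel screw with T-handle and round foot (39 mm across); goes down 8 mm per turn. At handle joint 0 the foot's underside is 36.0 to 39.8 mm above the bench (the foot hangs on an adjusting nut set anew each time; not measured). The foot is sprung: on touching it presses at once with about 10 N, then about 11 N more per quarter turn (over 33 N marks the bar). After the touch the foot rubs on the bar and the handle turns clearly stiffer
- handle_grip (a point): centre of the T-handle's grip, on the screw's axis, 109 mm above the bench at handle joint 0, 8 mm lower per turn. The grip is a level bar 10 mm thick, 62 mm long, 18 mm high (9 mm above and below this point), 29 mm clear at joint 0 to the boss under it (20 mm round collar between). Its length lies along this point's y axis, which turns with the handle
- clamp_handle (a joint): turn of the T-handle in rad; grows as it is turned clockwise seen from above (tightening); takes about 0.04 N m to turn freely, about 0.07 N m more just after the touch and more as it tightens; stays where it is left
- flat_file: flat hand file, 19 x 185 x 6 mm, bystander, origin at the centre of its underside
- beeswax: round lump of beeswax, 43 mm across, 26 mm high, bystander, origin at the centre of its underside
- doming_block: brass doming block, a 50 mm cube with hollows, bystander, origin at the centre of its underside

How it is judged:
On the way, in this order (a step that is already met when the one before it is completed fails the run):
1. the bar lies in the groove with its end within 4 mm of the back stop (x of bar in the frame of clamp above -0.0455 m and y of bar in the frame of clamp between -0.005 and 0.005 m and z of bar in the frame of clamp below 0.0275 m and angle between the y axis of bar and the x axis of clamp, either way round below 0.09 rad), for 0.2 s.
2. the screw's foot touches the bar (contact force between clamp_screw and bar above 2 N), for 0.1 s.
At the end, for the whole second after the job is handed in: the bar lies in the groove, its end within 6 mm of the back stop and within 5 mm of the groove's middle, within 0.09 rad of the groove's line; the foot presses on it with 17.8 to 24.8 N, that is a quarter turn past the touch, give or take about 25 degrees; handle and bar at rest and released (contact force between clamp_screw and bar between 17.8 and 24.8 N and x of bar in the frame of clamp above -0.0475 m and y of bar in the frame of clamp between -0.005 and 0.005 m and angle between the y axis of bar and the x axis of clamp, either way round below 0.09 rad and linear speed of bar below 0.01 m/s and velocity of joint clamp_handle between -0.05 and 0.05 rad/s).
It fails at once if the screw is overtightened: the foot presses on the bar with more than 33 N (contact force between clamp_screw and bar above 33 N).
It fails at once if the file, the beeswax or the doming block is moved by more than 15 mm (distance of any of flat_file, beeswax, doming_block from where it was at the start of the episode above 0.015 m).
It also fails if it takes over 72 s, if anything falls off the work surface, if the arm or the gripper's body presses on something with over 40 N, if the wrist force passes 120 N, or if a joint passes its speed limit or range.

## Working session

There is one attempt and no reset: what is moved stays moved. The work goes in short steps, Python scripts to look and compute and a shell command to move; the robot and the scene stay as the last step left them, time stands still between calls to the robot, and variables do not carry over. Pictures are saved under pics/ and viewed, and the job is handed in when it is done.

```bash
ls; mkdir -p pics; python3 - <<'E'
from rig import robot, optics
import cv2,numpy as np
print(robot.get_obs())
for n in ("top","side"):
    c=optics.camera(n)
    cv2.imwrite(f"pics/{n}0.png",c["img"][:,:,::-1])
    np.savez(f"{n}0.npz",**c)
    print(n,c["camera_matrix"],c["position"],c["attitude"],[k for k in c])
E
```

```text
pics
{'time': 0.0, 'q': array([-1.38950902e+00,  5.28475120e-01,  1.43390134e+00, -5.01986876e-05,
        1.18141110e+00, -1.78525990e-01]), 'joint_velocities': array([ 0.00374031, -0.00073392, -0.00068372, -0.00129751,  0.00077621,
       -0.0003448 ]), 'joint_torque': array([-1.55799266e-04, -4.40039563e+01, -1.76589775e+01,  6.32778229e-02,
        5.82661398e-02, -1.69310256e-04]), 'position': array([ 0.21992536, -0.58423668,  0.22156646]), 'tool_rot': array([ 9.83858099e-01,  1.78947023e-01, -2.47251891e-05, -1.09741998e-03]), 'ft_force': array([-0.64307757,  0.53355677, -0.34641725]), 'moment': array([-0.01935904, -0.02137933,  0.01116663]), 'grip_width': 0.08681861686508575}
top [[474.69649614   0.         324.82269806]
 [  0.         474.69649614 245.91494606]
 [  0.           0.           1.        ]] [ 0.36682778 -0.03517092  0.94432045] [ 0.04116026 -0.05458658 -0.6978602   0.71296373] ['img', 'depth', 'camera_matrix', 'position', 'attitude']
side [[445.48130028   0.         317.35145438]
 [  0.         445.48130028 232.95405744]
 [  0.           0.           1.        ]] [0.17608056 0.56412677 0.59615496] [-0.10482665  0.43257459  0.87441603 -0.19309894] ['img', 'depth', 'camera_matrix', 'position', 'attitude']
```

View pics/top0.png

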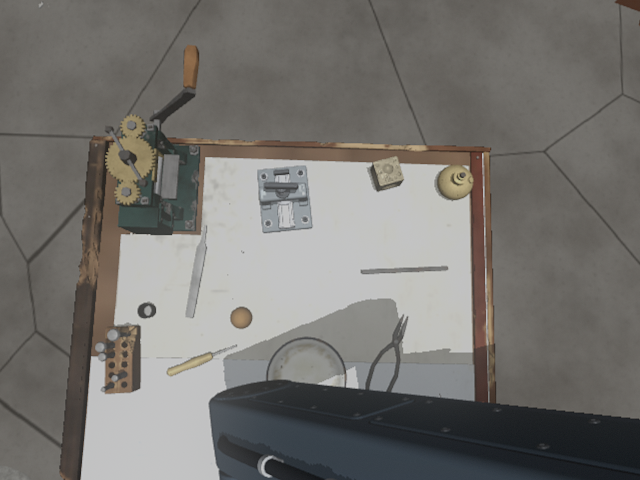

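View pics/side0.png

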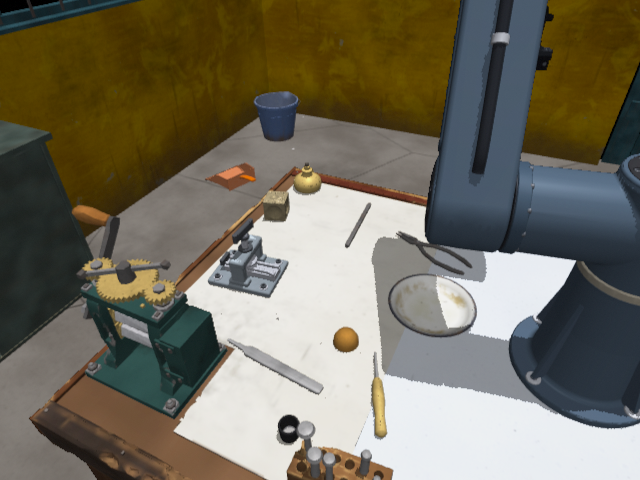

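Top view: the bar is at about (361..447, 269), the clamp at about (285,199) with its handle at (285,187), the file at (197,275), the wax at (241,317) and the doming block at (387,173). Next I turn these into world positions.

```bash
cat > h.py <<'E'
import numpy as np,cv2
from scipy.spatial.transform import Rotation as R
def world(c,u,v,z=None):
    K=c["camera_matrix"];d=np.stack([(np.asarray(u)-K[0,2])/K[0,0],-(np.asarray(v)-K[1,2])/K[1,1],-np.ones_like(np.asarray(u,float))],-1)
    d=d@R.from_quat(c["attitude"]).as_matrix().T
    p=np.asarray(c["position"])
    if z is not None: return p+d*((z-p[2])/d[...,2:3])
    D=c["depth"][np.asarray(v).astype(int),np.asarray(u).astype(int)]
    return p+d*D[...,None]
def proj(c,P):
    K=c["camera_matrix"];q=(np.asarray(P)-c["position"])@R.from_quat(c["attitude"]).as_matrix()
    return np.stack([K[0,0]*q[...,0]/-q[...,2]+K[0,2],K[1,1]*-q[...,1]/-q[...,2]+K[1,2]],-1)
def cloud(c):
    u,v=np.meshgrid(np.arange(640),np.arange(480));return world(c,u,v)
E
python3 - <<'E'
from h import *
cs={n:dict(np.load(f"{n}0.npz")) for n in("top","side")}
def crop(n,x0,y0,x1,y1,s,f): cv2.imwrite(f,cv2.resize(cs[n]["img"][y0:y1,x0:x1,::-1],None,fx=s,fy=s,interpolation=cv2.INTER_CUBIC))
crop("top",250,155,325,240,7,"pics/tc.png");crop("side",200,210,300,305,6,"pics/sc.png");crop("top",350,250,460,290,7,"pics/tb.png")
for n,box in(("top",(350,255,460,285)),("side",(338,195,378,252))):
    c=cs[n];W=cloud(c);x0,y0,x1,y1=box
    g=c["img"].astype(int).sum(2);m=np.zeros(g.shape,bool);m[y0:y1,x0:x1]=g[y0:y1,x0:x1]<400
    P=W[m];print(n,m.sum(),"z",np.percentile(P[:,2],[5,50,95]),"bench z",np.median(W[y0:y1,x0:x1][~m[y0:y1,x0:x1]][:,2]))
    vu=np.argwhere(m); r=cv2.minAreaRect(vu[:,::-1].astype(np.float32)); 
    b=cv2.boxPoints(r);print(r)
    bw=world(c,b[:,0],b[:,1],z=0.009);print(np.round(bw,4),bw.mean(0))
    for lo in (0.004,0.006):
        Q=P[P[:,2]>lo]; Q=Q[:,:2];mu=Q.mean(0);U,S,V=np.linalg.svd(Q-mu);t=(Q-mu)@V[0];print(len(Q),mu,V[0],np.degrees(np.arctan2(V[0][1],V[0][0])),t.min(),t.max(),mu+V[0]*(t.min()+t.max())/2)
# clamp
for n,box in(("top",(255,160,318,235)),("side",(205,215,295,300))):
    c=cs[n];W=cloud(c)[box[1]:box[3],box[0]:box[2]].reshape(-1,3)
    print(n,np.histogram(W[:,2],bins=np.arange(-.01,.13,.005)))
    for a,b in((.008,.016),(.045,.058),(.06,.075),(.1,.13)):
        Q=W[(W[:,2]>a)&(W[:,2]<b)].astype(np.float32)
        if len(Q)>5: 
            r=cv2.minAreaRect(Q[:,:2]*1000);print(a,b,len(Q),np.median(Q,0),r)
E
```

```text
top 331 z [0.00441916 0.00958025 0.01283748] bench z 0.0012908711528273331
((404.0074768066406, 269.6663513183594), (3.9072539806365967, 86.13717651367188), 87.45519256591797)
[[ 0.4488 -0.124   0.009 ]
 [ 0.4602 -0.2953  0.009 ]
 [ 0.4524 -0.2955  0.009 ]
 [ 0.4411 -0.1244  0.009 ]] [ 0.45064595 -0.20980346  0.009     ]
316 [ 0.45026236 -0.20754692] [-0.08004665  0.99679112] 94.59124727255292 -0.08855182744073278 0.17850152649319856 [ 0.44666227 -0.16271639]
302 [ 0.45028797 -0.20659515] [-0.08089781  0.9967224 ] 94.64017356660035 -0.08949723389873633 0.17761412095159013 [ 0.44672374 -0.16268111]
side 210 z [0.00206735 0.00903563 0.01108151] bench z 0.001005017010949072
((361.0, 221.0), (52.0, 32.0), 90.0)
[[ 0.521  -0.2994  0.009 ]
 [ 0.4494 -0.3311  0.009 ]
 [ 0.3823 -0.1392  0.009 ]
 [ 0.4432 -0.1119  0.009 ]] [ 0.44894662 -0.22038246  0.009     ]
187 [ 0.4477971  -0.19633337] [-0.0646042   0.99791097] 93.70412789654739 -0.09301191606529281 0.07502363199560938 [ 0.44837816 -0.20530872]
169 [ 0.44808859 -0.19710605] [-0.06469957  0.99790479] 93.70960352348767 -0.09222209043412914 
[... 1466 characters left out ...]
,  0.08 ,  0.085,  0.09 ,  0.095,  0.1  ,  0.105,
        0.11 ,  0.115,  0.12 ,  0.125,  0.13 ]))
0.008 0.016 1048 [0.5654342  0.05949531 0.01267091] ((596.83056640625, -39.14533996582031), (131.18389892578125, 251.75088500976562), 6.912006855010986)
0.045 0.058 114 [0.5769868  0.07622293 0.05317281] ((575.6809692382812, 37.57882308959961), (89.86671447753906, 27.709674835205078), 80.08070373535156)
0.06 0.075 486 [0.5820293  0.04625877 0.06660473] ((586.2953491210938, 35.086734771728516), (30.7363338470459, 93.672607421875), 5.576220512390137)
0.1 0.13 254 [0.5840763  0.03875448 0.11349723] ((585.7041625976562, 35.53473663330078), (61.39798355102539, 12.450069427490234), 89.84455871582031)
```

View pics/tc.png

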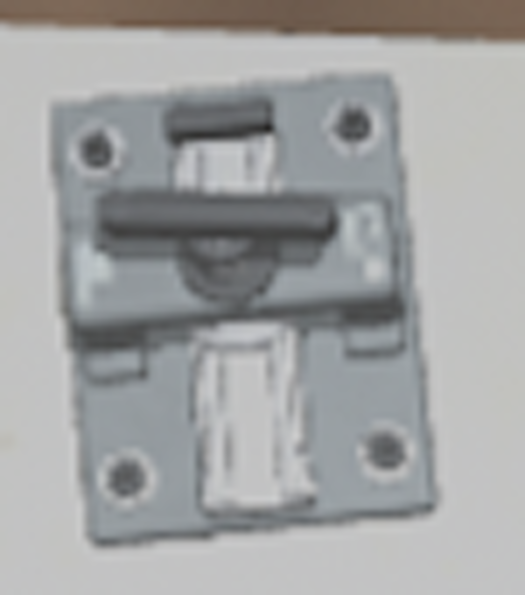

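View pics/sc.png

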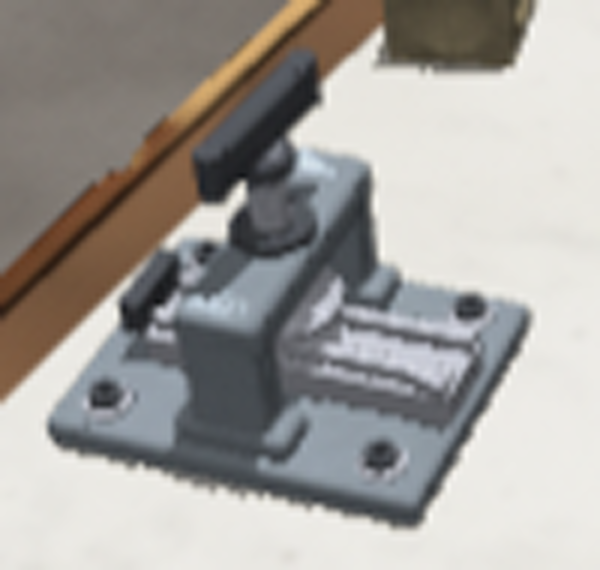

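View pics/tb.png

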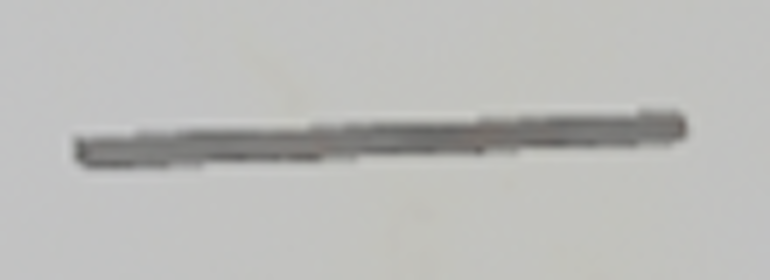

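```bash
cat >> h.py <<'E'
def go(x,y,z,phi=None):
    from rig import robot
    o=robot.get_obs();r=R.from_quat(o["tool_rot"]);M=r.as_matrix()
    d=np.array([x,y,z])-o["position"];print("t",round(o["time"],2),"pos",np.round(o["position"]*1000,1),"phi",round(np.degrees(np.arctan2(M[1,0],M[0,0])),2),"tilt",np.round(M[:,2],4),"q6",round(np.degrees(o["q"][5]),1),"w",round(o["grip_width"]*1000,2),"F",np.round(o["ft_force"],2),"M",np.round(o["moment"],3))
    print("shift in tool axes mm",np.round(M.T@d*1000,1))
    if phi is not None:
        v=(r.inv()*R.from_euler("z",phi,degrees=True)*R.from_euler("x",180,degrees=True)).as_rotvec();print("turn",np.round(v,4),"rows",np.linalg.norm(v)/np.radians(8.59))
E
python3 -c "
from h import *
go(.452,-.248,.1,94)"
```

```text
t 0.1 pos [ 220.  -584.3  221.7] phi 20.61 tilt [-4.0e-04  1.9e-03 -1.0e+00] q6 -10.2 w 86.9 F [-0.09  0.23  0.36] M [-0.08   0.03   0.005]
shift in tool axes mm [ 335.5 -232.9  122.2]
turn [-0.0014 -0.0015 -1.2808] rows 8.543248358595502
```

```bash
python3 -m inch '[{"dx":33.5,"dy":-23.3,"dz":10},{"dx":33.5,"dy":-23.3,"dz":10},{"dx":33.5,"dy":-23.3,"dz":10},{"dx":33.5,"dy":-23.3,"dz":10},{"dx":33.5,"dy":-23.3,"dz":10},{"dx":33.5,"dy":-23.3,"dz":10},{"dx":33.5,"dy":-23.3,"dz":10},{"dx":33.5,"dy":-23.3,"dz":10}]' 50
python3 -m inch '[{"dx":33.5,"dy":-23.3,"dz":10},{"dx":33.5,"dy":-23.3,"dz":10},{"az":-0.14},{"az":-0.14},{"az":-0.14},{"az":-0.14},{"az":-0.14},{"az":-0.14}]'
python3 -m inch '[{"az":-0.14},{"az":-0.14},{"az":-0.14},{}]'
python3 -c "
from h import *
go(.452,-.248,.05,94)"
```

```text
t 0.1 pos [ 220.  -584.3  221.7] phi 20.61 tilt [-4.0e-04  1.9e-03 -1.0e+00] q6 -10.2 w 86.9 F [-0.09  0.23  0.36] M [-0.08   0.03   0.005]
shift in tool axes mm [ 335.5 -232.8  172.2]
turn [-0.0014 -0.0015 -1.2808] rows 8.543248358595502invalid input
invalid input
invalid input
```

```bash
python3 -m inch '[{"ax":0,"ay":0,"az":0,"dx":33.5,"dy":-23.3,"dz":10,"gripper":100},{"ax":0,"ay":0,"az":0,"dx":33.5,"dy":-23.3,"dz":10,"gripper":100},{"ax":0,"ay":0,"az":0,"dx":33.5,"dy":-23.3,"dz":10,"gripper":100},{"ax":0,"ay":0,"az":0,"dx":33.5,"dy":-23.3,"dz":10,"gripper":100},{"ax":0,"ay":0,"az":0,"dx":33.5,"dy":-23.3,"dz":10,"gripper":100},{"ax":0,"ay":0,"az":0,"dx":33.5,"dy":-23.3,"dz":10,"gripper":100},{"ax":0,"ay":0,"az":0,"dx":33.5,"dy":-23.3,"dz":10,"gripper":100},{"ax":0,"ay":0,"az":0,"dx":33.5,"dy":-23.3,"dz":10,"gripper":100}]' 50
```

```text
time: 0.9
position: [0.4059, -0.3146, 0.142]
tool_rot: [0.984, 0.179, -0.0, -0.0]
ft_force: [0.1, -0.4, -0.8]
grip_width: 0.0868
```

```bash

python3 -m inch '[{"ax":0,"ay":0,"az":0,"dx":33.5,"dy":-23.3,"dz":10,"gripper":100},{"ax":0,"ay":0,"az":0,"dx":33.5,"dy":-23.3,"dz":10,"gripper":100},{"ax":0,"ay":0,"az":-0.14,"dx":0,"dy":0,"dz":0,"gripper":100},{"ax":0,"ay":0,"az":-0.14,"dx":0,"dy":0,"dz":0,"gripper":100},{"ax":0,"ay":0,"az":-0.14,"dx":0,"dy":0,"dz":0,"gripper":100},{"ax":0,"ay":0,"az":-0.14,"dx":0,"dy":0,"dz":0,"gripper":100},{"ax":0,"ay":0,"az":-0.14,"dx":0,"dy":0,"dz":0,"gripper":100},{"ax":0,"ay":0,"az":-0.14,"dx":0,"dy":0,"dz":0,"gripper":100}]'
python3 -m inch '[{"ax":0,"ay":0,"az":-0.14,"dx":0,"dy":0,"dz":0,"gripper":100},{"ax":0,"ay":0,"az":-0.14,"dx":0,"dy":0,"dz":0,"gripper":100},{"ax":0,"ay":0,"az":-0.14,"dx":0,"dy":0,"dz":0,"gripper":100},{"ax":0,"ay":0,"az":-0.02,"dx":0,"dy":0,"dz":0,"gripper":100}]'
python3 -c "
from h import *
go(.452,-.248,.003,94)"
```

```text
time: 1.7
position: [0.4514, -0.2487, 0.1223]
tool_rot: [0.824, 0.567, -0.0, -0.0]
ft_force: [0.6, 0.7, 0.7]
grip_width: 0.0875
time: 2.1
position: [0.4514, -0.2488, 0.1223]
tool_rot: [0.682, 0.731, -0.0, -0.0]
ft_force: [0.5, 0.4, 0.4]
grip_width: 0.0873
t 2.1 pos [ 451.4 -248.8  122.3] phi 94.0 tilt [-5.e-04  4.e-04 -1.e+00] q6 -45.3 w 87.27 F [0.54 0.39 0.37] M [-0.034 -0.094 -0.059]
shift in tool axes mm [  0.7   0.7 119.3]
turn [-0.0005 -0.0005  0.    ] rows 0.0044936928795727945
```

```bash

python3 -m inch '[{"ax":0,"ay":0,"az":0,"dx":0.7,"dy":0.7,"dz":25,"gripper":70},{"ax":0,"ay":0,"az":0,"dx":0,"dy":0,"dz":25,"gripper":50},{"ax":0,"ay":0,"az":0,"dx":0,"dy":0,"dz":25,"gripper":50},{"ax":0,"ay":0,"az":0,"dx":0,"dy":0,"dz":20,"gripper":50},{"ax":0,"ay":0,"az":0,"dx":0,"dy":0,"dz":15,"gripper":50},{"ax":0,"ay":0,"az":0,"dx":0,"dy":0,"dz":6,"gripper":50},{"ax":0,"ay":0,"az":0,"dx":0,"dy":0,"dz":0,"gripper":50}]'
python3 - <<'E'
from h import *
from rig import optics
go(.452,-.248,.003,94)
c=optics.camera("side");cv2.imwrite("pics/s1.png",cv2.resize(c["img"][150:300,300:460,::-1],None,fx=4,fy=4))
E
```

```text
time: 2.8
position: [0.4518, -0.2478, 0.0058]
tool_rot: [0.683, 0.731, -0.0, -0.001]
ft_force: [-0.3, 0.6, -0.1]
grip_width: 0.0451
t 2.8 pos [ 451.8 -247.8    5.8] phi 93.88 tilt [-0.0014  0.0013 -1.    ] q6 -45.1 w 45.1 F [-0.29  0.61 -0.15] M [-0.01  -0.111 -0.011]
shift in tool axes mm [-0.2  0.2  2.8]
turn [-0.0013 -0.0014 -0.0021] rows 0.019082864144122674
```

View pics/s1.png

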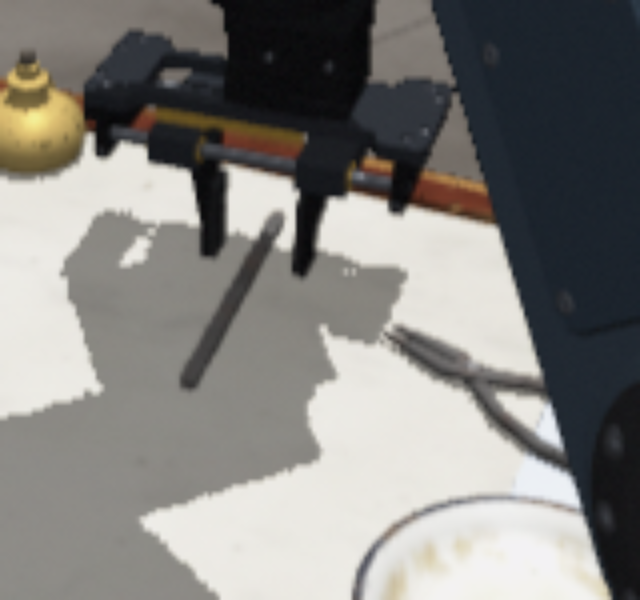

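The side view shows the fingers straddling the bar (crop px 210 and 305, bar between them). I lower 3 mm and close.

```bash

python3 -m inch '[{"ax":0,"ay":0,"az":0,"dx":0,"dy":0,"dz":3,"gripper":50},{"ax":0,"ay":0,"az":0,"dx":0,"dy":0,"dz":0,"gripper":0},{"ax":0,"ay":0,"az":0,"dx":0,"dy":0,"dz":0,"gripper":0},{"ax":0,"ay":0,"az":0,"dx":0,"dy":0,"dz":0,"gripper":0},{"ax":0,"ay":0,"az":0,"dx":0,"dy":0,"dz":0,"gripper":0},{"ax":0,"ay":0,"az":0,"dx":0,"dy":0,"dz":0,"gripper":0}]' 50
python3 -c "
from h import *
go(.452,-.248,.1,7.6)"
```

```text
time: 3.45
position: [0.4523, -0.2482, 0.0037]
tool_rot: [0.682, 0.731, 0.0, 0.0]
ft_force: [-0.3, -0.5, -0.4]
grip_width: 0.0113
t 3.45 pos [ 452.3 -248.2    3.7] phi 93.95 tilt [ 2.e-04 -2.e-04 -1.e+00] q6 -45.1 w 11.3 F [-0.31 -0.5  -0.42] M [-0.011 -0.112  0.013]
shift in tool axes mm [  0.2  -0.3 -96.3]
turn [3.0000e-04 0.0000e+00 1.5071e+00] rows 10.052630005372706
```

```bash

python3 -m inch '[{"ax":0,"ay":0,"az":0,"dx":0,"dy":0,"dz":0,"gripper":0},{"ax":0,"ay":0,"az":0,"dx":0,"dy":0,"dz":0,"gripper":0},{"ax":0,"ay":0,"az":0,"dx":0,"dy":0,"dz":0,"gripper":0}]' 50
python3 -m inch '[{"ax":0,"ay":0,"az":0,"dx":0,"dy":0,"dz":-8,"gripper":0},{"ax":0,"ay":0,"az":0,"dx":0,"dy":0,"dz":-18,"gripper":0},{"ax":0,"ay":0,"az":0,"dx":0,"dy":0,"dz":-25,"gripper":0},{"ax":0,"ay":0,"az":0,"dx":0,"dy":0,"dz":-25,"gripper":0},{"ax":0,"ay":0,"az":0,"dx":0,"dy":0,"dz":-20,"gripper":0},{"ax":0,"ay":0,"az":0,"dx":0,"dy":0,"dz":0,"gripper":0}]' 50
python3 - <<'E'
from h import *
from rig import optics
go(.452,-.248,.003,7.6)
c=optics.camera("side");cv2.imwrite("pics/s2.png",cv2.resize(c["img"][120:270,300:460,::-1],None,fx=4,fy=4))
E
```

```text
time: 3.75
position: [0.4524, -0.2482, 0.0037]
tool_rot: [0.682, 0.731, 0.0, 0.0]
ft_force: [0.3, 0.3, 1.8]
grip_width: 0.0081
time: 4.35
position: [0.4536, -0.2493, 0.1022]
tool_rot: [0.682, 0.731, 0.0, 0.003]
ft_force: [0.1, -0.0, -0.8]
grip_width: 0.0082
t 4.35 pos [ 453.6 -249.3  102.2] phi 93.96 tilt [ 0.0043 -0.0039 -1.    ] q6 -45.1 w 8.2 F [ 0.1  -0.03 -0.8 ] M [-0.09  -0.096  0.003]
shift in tool axes mm [ 1.8 -1.9 99.2]
turn [6.4000e-03 3.0000e-04 1.5073e+00] rows 10.054003794119778
```

View pics/s2.png

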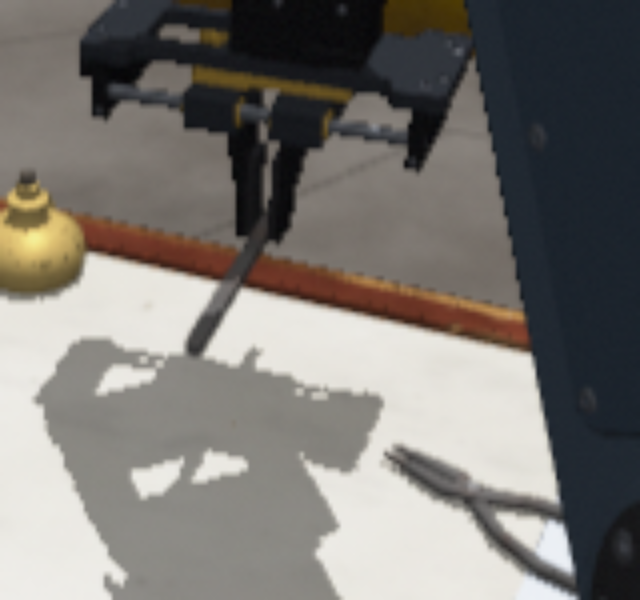

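```bash

python3 -m inch '[{"ax":0,"ay":0,"az":0.137,"dx":0,"dy":0,"dz":0,"gripper":0},{"ax":0,"ay":0,"az":0.137,"dx":0,"dy":0,"dz":0,"gripper":0},{"ax":0,"ay":0,"az":0.137,"dx":0,"dy":0,"dz":0,"gripper":0},{"ax":0,"ay":0,"az":0.137,"dx":0,"dy":0,"dz":0,"gripper":0},{"ax":0,"ay":0,"az":0.137,"dx":0,"dy":0,"dz":0,"gripper":0},{"ax":0,"ay":0,"az":0.137,"dx":0,"dy":0,"dz":0,"gripper":0},{"ax":0,"ay":0,"az":0.137,"dx":0,"dy":0,"dz":0,"gripper":0},{"ax":0,"ay":0,"az":0.137,"dx":0,"dy":0,"dz":0,"gripper":0}]'
python3 -m inch '[{"ax":0,"ay":0,"az":0.137,"dx":0,"dy":0,"dz":0,"gripper":0},{"ax":0,"ay":0,"az":0.137,"dx":0,"dy":0,"dz":0,"gripper":0},{"ax":0,"ay":0,"az":0.137,"dx":0,"dy":0,"dz":0,"gripper":0},{"ax":0,"ay":0,"az":0,"dx":0,"dy":0,"dz":0,"gripper":0}]'
python3 -c "
from h import *
go(.433,.0125,.075,7.5)"
```

```text
time: 5.2
position: [0.4513, -0.2474, 0.0981]
tool_rot: [0.964, 0.266, -0.001, -0.001]
ft_force: [-0.4, 0.7, -0.1]
grip_width: 0.008
time: 5.6
position: [0.4514, -0.2475, 0.0983]
tool_rot: [0.998, 0.066, -0.001, -0.001]
ft_force: [0.2, -0.2, -0.8]
grip_width: 0.0081
t 5.6 pos [ 451.4 -247.5   98.3] phi 7.62 tilt [-0.0023  0.0019 -1.    ] q6 41.2 w 8.12 F [ 0.22 -0.16 -0.77] M [ 0.018  0.077 -0.003]
shift in tool axes mm [  16.3 -260.1   23.8]
turn [-0.0022  0.002   0.0021] rows 0.024096610120261968
```

```bash

python3 -m inch '[{"ax":0,"ay":0,"az":0,"dx":2,"dy":-20,"dz":0,"gripper":0},{"ax":0,"ay":0,"az":0,"dx":2,"dy":-40,"dz":0,"gripper":0},{"ax":0,"ay":0,"az":0,"dx":2,"dy":-40,"dz":0,"gripper":0},{"ax":0,"ay":0,"az":0,"dx":2,"dy":-40,"dz":0,"gripper":0},{"ax":0,"ay":0,"az":0,"dx":2,"dy":-40,"dz":0,"gripper":0},{"ax":0,"ay":0,"az":0,"dx":2,"dy":-40,"dz":8,"gripper":0},{"ax":0,"ay":0,"az":0,"dx":2,"dy":-30,"dz":8,"gripper":0},{"ax":0,"ay":0,"az":0,"dx":2,"dy":-10,"dz":7,"gripper":0}]'
python3 -m inch '[{"ax":0,"ay":0,"az":0,"dx":0,"dy":0,"dz":0,"gripper":0},{"ax":0,"ay":0,"az":0,"dx":0,"dy":0,"dz":0,"gripper":0}]'
cat > look.py <<'E'
import sys
from h import *
from rig import optics
t=sys.argv[1]
for n,b in(("top",(250,155,330,255)),("side",(200,190,320,300))):
    c=optics.camera(n);np.savez(f"{n}{t}.npz",**c)
    cv2.imwrite(f"pics/{n}{t}.png",cv2.resize(c["img"][b[1]:b[3],b[0]:b[2],::-1],None,fx=5.4,fy=5.4,interpolation=cv2.INTER_CUBIC))
E
python3 look.py 3
python3 -c "
from h import *
go(.433,.0125,.0275,7.5)"
```

```text
time: 6.4
position: [0.4307, 0.0153, 0.076]
tool_rot: [0.998, 0.069, -0.002, -0.001]
ft_force: [1.0, -0.2, -1.2]
grip_width: 0.008
time: 6.6
position: [0.4339, 0.0114, 0.0764]
tool_rot: [0.998, 0.067, 0.0, 0.0]
ft_force: [0.3, -0.8, -0.5]
grip_width: 0.008
t 6.7 pos [434.4  10.6  76.7] phi 7.55 tilt [ 1.1e-03 -4.0e-04 -1.0e+00] q6 69.1 w 7.93 F [ 0.26  0.85 -1.17] M [-0.014  0.022  0.022]
shift in tool axes mm [-1.2 -2.1 49.2]
turn [ 0.0005 -0.001   0.0009] rows 0.009615152134703294
```

View pics/top3.png

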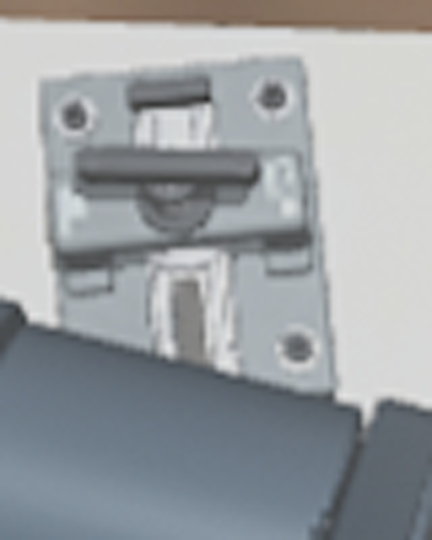

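View pics/side3.png

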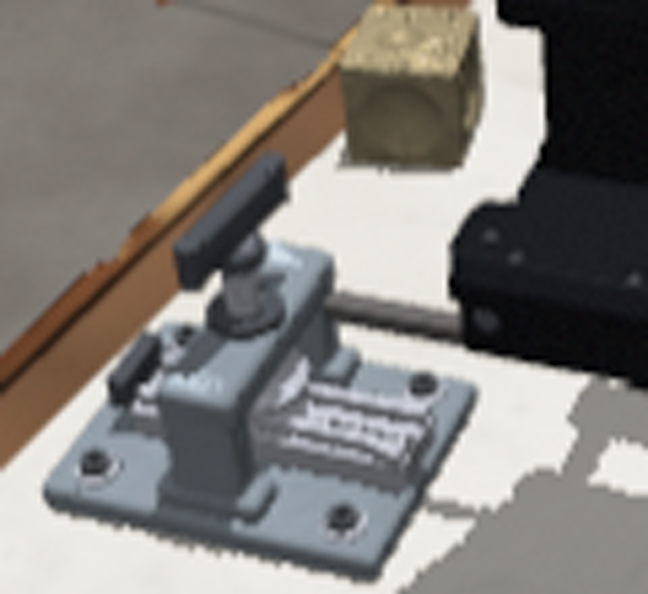

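```bash
python3 - <<'E'
from h import *
c=dict(np.load("top3.npz"));c0=dict(np.load("top0.npz"))
print("bar",world(c,284.8,210.5,z=.0815),"tip",world(c,284.4,206.9,z=.0815))
W=cloud(c);print("bar depth pts",W[208:214,283:287].reshape(-1,3).round(4)[::4])
# groove walls: profile brightness on rows
g=c0["img"].astype(int).mean(2)
for v in (206,209,212,215,218,221): print(v,g[v,276:300].astype(int), (cloud(c0)[v,276:300,2]*1000).astype(int))
g=c["img"].astype(int).mean(2)
for v in (206,208,210,212,214): print(v,g[v,272:300].astype(int))
for X in((-.062,0,.024),(-.03,0,.024),(.045,0,.036),(0,0,.066)):
    a=np.radians(7.6);p=np.array([.589+X[0]*np.cos(a)-X[1]*np.sin(a),.0325+X[0]*np.sin(a)+X[1]*np.cos(a),X[2]]);print(X,proj(c0,p))
E
```

```text
bar [0.54908837 0.02496804 0.0815    ] tip [0.5558658  0.02592094 0.0815    ]
bar depth pts [[0.5534 0.0283 0.0828]
 [0.5519 0.0284 0.0811]
 [0.5498 0.0283 0.0824]
 [0.5481 0.0283 0.0812]
 [0.5459 0.0281 0.0826]
 [0.544  0.028  0.083 ]]
206 [156 150 137 179 197 173 186 196 196 195 196 197 166 183 189 195 150 144
 158 158 157 157 158 143] [13 23 24 30 29 24 26 27 24 24 26 24 29 32 32 24 30 12 12 15 10 12 14 13]
209 [157 137 171 190 195 162 182 195 193 194 193 195 172 184 196 173 153 156
 158 158 158 157 157 157] [10 13 25 31 28 27 26 25 27 26 21 29 26 31 31 24 25 13 12 12 10 14 12 11]
212 [155 132 180 180 189 171 183 194 193 193 193 193 194 192 195 159 181 157
 149 158 158 158 157 157] [15 14 26 32 32 30 26 26 25 22 27 26 25 31 28 29 27 12 14 12 12 11 12 12]
215 [154 142 172 171 185 195 182 189 194 194 194 194 195 176 186 182 193 153
 146 159 159 158 159 158] [12  9 23 29 30 30 25 25 28 25 25 25 21 29 31 31 24 17 12 11 12 11 15 11]
218 [155 155 133 156 185 196 152 179 195 194 194 194 195 171 183 194 169 142
 151 159 159 159 158 158] [ 15  13  22  27 944  30  21  25  26  27  26  24  25
[... 299 characters left out ...]
3
 210 215 169 162 176 177 175 176 176 161]
208 [174 174 173 174 175 156 174 205 217 180 150 138 129 126 126 205 180 198
 216 206 171 170 177 176 176 176 176 176]
210 [172 171 171 171 173 143 200 214 217 166 126 132 130 131 131 169 183 205
 217 185 188 184 176 177 177 176 176 175]
212 [173 172 171 172 173 148 199 201 212 171 123 131 131 132 132 138 203 215
 215 178 202 175 166 176 176 176 175 175]
214 [172 172 171 172 173 136 187 191 209 179 130 127 130 132 133 138 203 205
 210 189 208 164 160 177 177 177 175 175]
(-0.062, 0, 0.024) [286.6438952  227.37423095]
(-0.03, 0, 0.024) [284.99361904 211.48483884]
(0.045, 0, 0.036) [280.75260748 173.07226831]
(0, 0, 0.066) [281.99770397 191.44966643]
```

```bash

python3 -m inch '[{"ax":0,"ay":0,"az":0,"dx":0,"dy":-1.5,"dz":12,"gripper":0},{"ax":0,"ay":0,"az":0,"dx":0,"dy":0,"dz":12,"gripper":0},{"ax":0,"ay":0,"az":0,"dx":0,"dy":0,"dz":10,"gripper":0},{"ax":0,"ay":0,"az":0,"dx":0,"dy":0,"dz":6,"gripper":0},{"ax":0,"ay":0,"az":0,"dx":0,"dy":0,"dz":4,"gripper":0},{"ax":0,"ay":0,"az":0,"dx":0,"dy":0,"dz":0,"gripper":0},{"ax":0,"ay":0,"az":0,"dx":0,"dy":0,"dz":0,"gripper":0}]'
python3 look.py 4
python3 -c "
from h import *
go(.433,.0119,.0275,7.55)"
```

```text
time: 7.4
position: [0.4336, 0.013, 0.0327]
tool_rot: [0.998, 0.066, 0.0, 0.0]
ft_force: [0.5, -0.1, -1.6]
grip_width: 0.008
t 7.5 pos [433.7  13.1  32.8] phi 7.61 tilt [ 7.e-04 -2.e-04 -1.e+00] q6 69.3 w 8.1 F [ 0.54 -0.4  -2.1 ] M [0.026 0.075 0.002]
shift in tool axes mm [-0.9  1.1  5.3]
turn [ 0.0002 -0.0007  0.0011] rows 0.008856119595095307
```

View pics/top4.png

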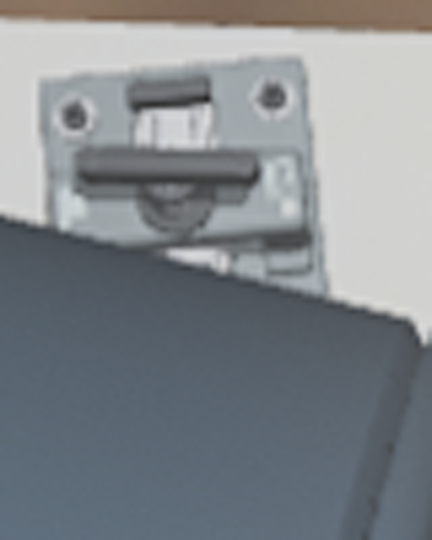

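View pics/side4.png

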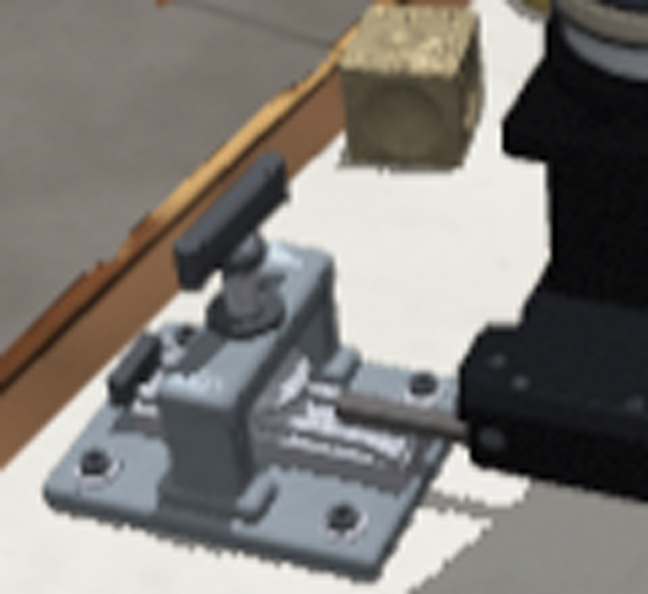

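```bash

python3 -m inch '[{"ax":0,"ay":0,"az":0,"dx":0,"dy":1,"dz":0,"gripper":0},{"ax":0,"ay":0,"az":0,"dx":0,"dy":0,"dz":1.5,"gripper":0},{"ax":0,"ay":0,"az":0,"dx":0,"dy":0,"dz":1.5,"gripper":0},{"ax":0,"ay":0,"az":0,"dx":0,"dy":0,"dz":0,"gripper":0},{"ax":0,"ay":0,"az":0,"dx":0,"dy":0,"dz":0,"gripper":0}]'
python3 look.py 5
python3 - <<'E'
from h import *
go(.433,.0119,.0275,7.55)
c=dict(np.load("side5.npz"))
im=cv2.resize(c["img"][225:295,235:315,::-1],None,fx=8,fy=8,interpolation=cv2.INTER_CUBIC)
a=np.radians(7.6)
for yy,z,col in((-.007,.03,(0,0,255)),(.007,.03,(0,255,0)),(0,.024,(255,0,0))):
    pts=[]
    for X in(-.062,-.02):
        p=np.array([.5885+X*np.cos(a)-yy*np.sin(a),.033+X*np.sin(a)+yy*np.cos(a),z]);q=proj(c,p);pts.append(tuple(int(v) for v in((q-[235,225]+.5)*8)))
    cv2.line(im,*pts,col,1)
cv2.imwrite("pics/s5z.png",im)
E
```

```text
time: 8.0
position: [0.4336, 0.0122, 0.0295]
tool_rot: [0.998, 0.066, -0.0, -0.0]
ft_force: [-0.8, -0.2, -1.3]
grip_width: 0.0078
t 8.1 pos [433.6  12.2  29.5] phi 7.61 tilt [-1.e-04  0.e+00 -1.e+00] q6 69.2 w 7.51 F [ 0.43 -0.01 -0.65] M [ 0.009 -0.008 -0.001]
shift in tool axes mm [-0.6  0.2  2. ]
turn [-0.      0.0001  0.001 ] rows 0.0067787619563701666
```

View pics/s5z.png

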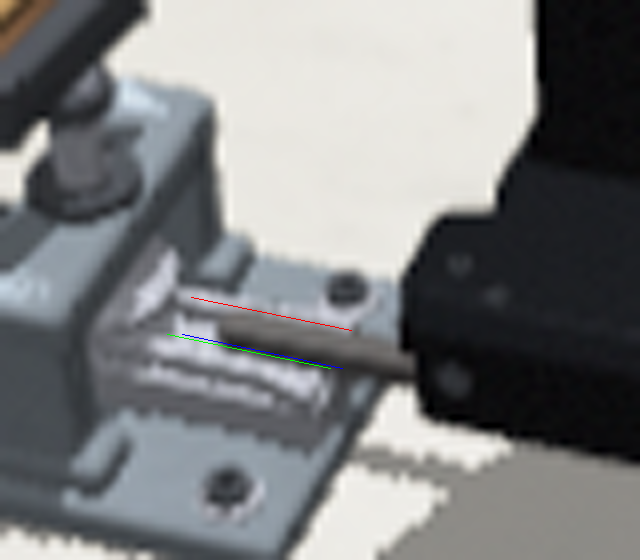

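The bar sits between the red and green wall lines, with its tip at about (220,330) in the zoom. I lower it onto the floor, then start to slide.

```bash

python3 -m inch '[{"ax":0,"ay":0,"az":0,"dx":0,"dy":0,"dz":1,"gripper":0},{"ax":0,"ay":0,"az":0,"dx":0,"dy":0,"dz":0.7,"gripper":0},{"ax":0,"ay":0,"az":0,"dx":0,"dy":0,"dz":0,"gripper":0}]'
python3 -c "
from h import *
go(.508,.0225,.0275,7.6)"
python3 -m inch '[{"ax":0,"ay":0,"az":0,"dx":5,"dy":0,"dz":0,"gripper":0},{"ax":0,"ay":0,"az":0,"dx":8,"dy":0,"dz":0,"gripper":0},{"ax":0,"ay":0,"az":0,"dx":8,"dy":0,"dz":0,"gripper":0},{"ax":0,"ay":0,"az":0,"dx":6,"dy":0,"dz":0,"gripper":0},{"ax":0,"ay":0,"az":0,"dx":0,"dy":0,"dz":0,"gripper":0}]'
python3 -c "
from h import *
go(.508,.0225,.0275,7.6)"
python3 look.py 6
```

```text
time: 8.4
position: [0.4336, 0.0122, 0.0278]
tool_rot: [0.998, 0.066, -0.0, -0.0]
ft_force: [-0.4, 0.3, -0.9]
grip_width: 0.0082
t 8.4 pos [433.6  12.2  27.8] phi 7.61 tilt [-0.  0. -1.] q6 69.2 w 8.2 F [-0.38  0.33 -0.91] M [-0.005  0.087 -0.028]
shift in tool axes mm [75.1 -0.4  0.3]
turn [-0.      0.      0.0002] rows 0.0010734734483992846
time: 8.9
position: [0.4623, 0.0156, 0.0279]
tool_rot: [0.998, 0.067, 0.001, 0.0]
ft_force: [-0.1, -0.2, -0.2]
grip_width: 0.0082
t 8.9 pos [462.3  15.6  27.9] phi 7.64 tilt [ 2.5e-03 -5.0e-04 -1.0e+00] q6 70.4 w 8.16 F [-0.13 -0.2  -0.23] M [-0.007  0.045 -0.003]
shift in tool axes mm [46.2 -0.7  0.5]
turn [ 0.0008 -0.0024  0.0006] rows 0.017630894150934686
```

View pics/side6.png

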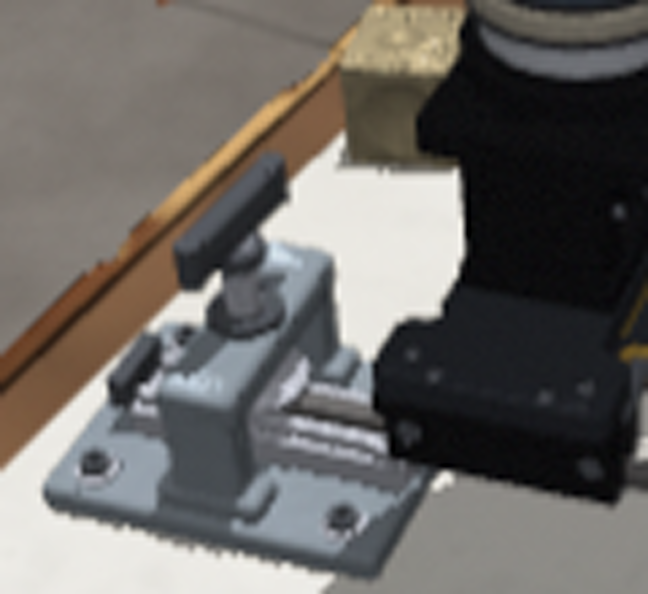

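```bash

python3 -m inch '[{"ax":0,"ay":0,"az":0,"dx":5,"dy":-0.1,"dz":0,"gripper":0},{"ax":0,"ay":0,"az":0,"dx":8,"dy":-0.1,"dz":0,"gripper":0},{"ax":0,"ay":0,"az":0,"dx":8,"dy":-0.1,"dz":0,"gripper":0},{"ax":0,"ay":0,"az":0,"dx":8,"dy":-0.1,"dz":0,"gripper":0},{"ax":0,"ay":0,"az":0,"dx":8,"dy":-0.1,"dz":0,"gripper":0},{"ax":0,"ay":0,"az":0,"dx":3,"dy":0,"dz":0,"gripper":0},{"ax":0,"ay":0,"az":0,"dx":0,"dy":0,"dz":0,"gripper":0}]'
python3 -c "
from h import *
go(.508,.0225,.0275,7.6)"
python3 look.py 7
```

```text
time: 9.7
position: [0.5007, 0.0215, 0.0278]
tool_rot: [0.998, 0.066, 0.0, 0.0]
ft_force: [-0.3, -0.1, -1.2]
grip_width: 0.0075
t 9.7 pos [500.7  21.5  27.8] phi 7.62 tilt [ 8.e-04 -2.e-04 -1.e+00] q6 72.0 w 7.51 F [-0.3  -0.09 -1.17] M [-0.016  0.074  0.037]
shift in tool axes mm [7.4 0.  0.3]
turn [ 0.0003 -0.0007  0.0004] rows 0.005914463484258848
```

View pics/side7.png

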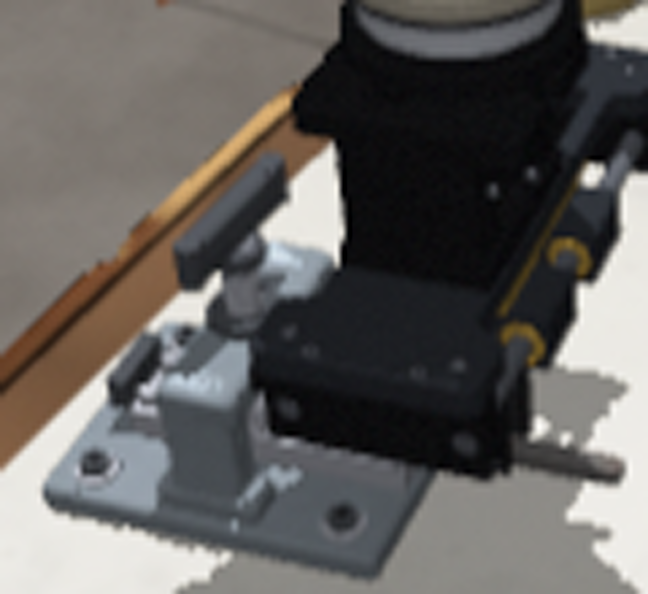

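View pics/top7.png

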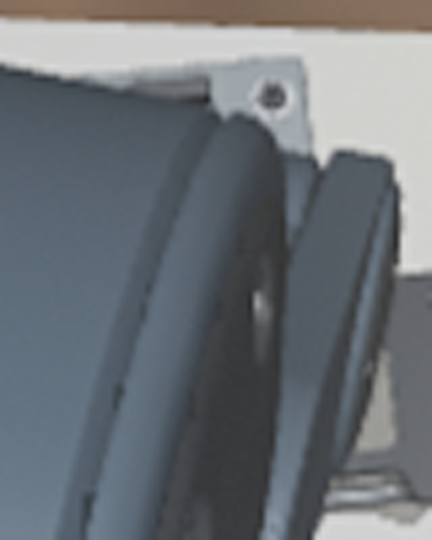

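```bash

python3 -m inch '[{"ax":0,"ay":0,"az":0,"dx":2,"dy":0,"dz":0,"gripper":0},{"ax":0,"ay":0,"az":0,"dx":2,"dy":0,"dz":0,"gripper":0},{"ax":0,"ay":0,"az":0,"dx":1,"dy":0,"dz":0,"gripper":0},{"ax":0,"ay":0,"az":0,"dx":0,"dy":0,"dz":0,"gripper":0}]'
python3 -m inch '[{"ax":0,"ay":0,"az":0,"dx":1,"dy":0,"dz":0,"gripper":0},{"ax":0,"ay":0,"az":0,"dx":1,"dy":0,"dz":0,"gripper":0},{"ax":0,"ay":0,"az":0,"dx":0,"dy":0,"dz":0,"gripper":0}]'
python3 -m inch '[{"ax":0,"ay":0,"az":0,"dx":1,"dy":0,"dz":0,"gripper":0},{"ax":0,"ay":0,"az":0,"dx":0,"dy":0,"dz":0,"gripper":0}]'
```

```text
time: 10.2
position: [0.5052, 0.0221, 0.0279]
tool_rot: [0.998, 0.066, 0.0, 0.0]
ft_force: [0.3, -0.3, -0.5]
grip_width: 0.0081
time: 10.5
position: [0.5071, 0.0224, 0.0279]
tool_rot: [0.998, 0.066, 0.0, 0.0]
ft_force: [0.2, -0.5, -1.2]
grip_width: 0.0081
time: 10.7
position: [0.5081, 0.0226, 0.0279]
tool_rot: [0.998, 0.066, 0.0, 0.0]
ft_force: [-0.1, 0.0, -1.0]
grip_width: 0.0084
```

```bash

python3 -m inch '[{"ax":0,"ay":0,"az":0,"dx":1,"dy":0,"dz":0,"gripper":0},{"ax":0,"ay":0,"az":0,"dx":0,"dy":0,"dz":0,"gripper":0}]'
python3 -m inch '[{"ax":0,"ay":0,"az":0,"dx":1,"dy":0,"dz":0,"gripper":0},{"ax":0,"ay":0,"az":0,"dx":0,"dy":0,"dz":0,"gripper":0}]'
python3 -m inch '[{"ax":0,"ay":0,"az":0,"dx":1,"dy":0,"dz":0,"gripper":0},{"ax":0,"ay":0,"az":0,"dx":0,"dy":0,"dz":0,"gripper":0}]'
```

```text
time: 10.9
position: [0.5091, 0.0227, 0.0279]
tool_rot: [0.998, 0.066, 0.0, 0.0]
ft_force: [0.3, 0.4, -0.3]
grip_width: 0.0081
time: 11.1
position: [0.5097, 0.0229, 0.0278]
tool_rot: [0.998, 0.066, -0.0, -0.0]
ft_force: [-1.7, 0.1, -1.9]
grip_width: 0.008
time: 11.3
position: [0.5096, 0.0231, 0.0277]
tool_rot: [0.998, 0.066, -0.001, -0.0]
ft_force: [-3.6, -0.2, 0.9]
grip_width: 0.0078
```

```bash

python3 -m inch '[{"ax":0,"ay":0,"az":0,"dx":1,"dy":0,"dz":0,"gripper":0},{"ax":0,"ay":0,"az":0,"dx":0,"dy":0,"dz":0,"gripper":0},{"ax":0,"ay":0,"az":0,"dx":0,"dy":0,"dz":0,"gripper":0}]'
python3 -c "
from h import *
go(.508,.0225,.0275,7.6)"
python3 look.py 8
```

```text
time: 11.6
position: [0.5097, 0.0232, 0.0277]
tool_rot: [0.998, 0.067, -0.002, -0.0]
ft_force: [-5.1, -2.4, 2.5]
grip_width: 0.0077
t 11.6 pos [509.7  23.2  27.7] phi 7.63 tilt [-4.5e-03  3.0e-04 -1.0e+00] q6 72.5 w 7.75 F [-5.07 -2.4   2.46] M [-0.305  0.854 -0.061]
shift in tool axes mm [-1.8  0.5  0.2]
turn [-0.0009  0.0044  0.0006] rows 0.03044421916877545
```

View pics/side8.png

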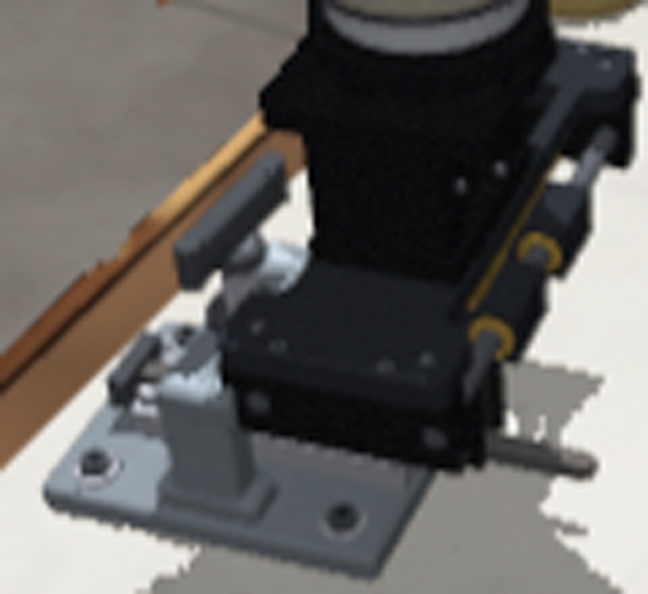

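```bash

python3 -m inch '[{"ax":0,"ay":0,"az":0,"dx":-2,"dy":0,"dz":0,"gripper":0},{"ax":0,"ay":0,"az":0,"dx":0,"dy":0,"dz":0,"gripper":0}]'
python3 -c "
from h import *
go(.508,.0225,.0275,7.6)"
python3 -m inch '[{"ax":0,"ay":0,"az":0,"dx":0,"dy":0,"dz":0,"gripper":15},{"ax":0,"ay":0,"az":0,"dx":0,"dy":0,"dz":0,"gripper":30},{"ax":0,"ay":0,"az":0,"dx":0,"dy":0,"dz":0,"gripper":40},{"ax":0,"ay":0,"az":0,"dx":-10,"dy":0,"dz":-10,"gripper":40},{"ax":0,"ay":0,"az":0,"dx":-20,"dy":0,"dz":-20,"gripper":40},{"ax":0,"ay":0,"az":0,"dx":-25,"dy":0,"dz":-35,"gripper":40},{"ax":0,"ay":0,"az":0,"dx":-30,"dy":0,"dz":-40,"gripper":40},{"ax":0,"ay":0,"az":0,"dx":-30,"dy":0,"dz":-30,"gripper":40}]'
python3 look.py 9
python3 -c "
from h import *
go(.5885,.033,.0275,90)"
```

```text
time: 11.9
position: [0.5097, 0.0229, 0.0278]
tool_rot: [0.998, 0.066, -0.0, -0.0]
ft_force: [-1.8, -0.5, -1.6]
grip_width: 0.0078
t 11.9 pos [509.7  22.9  27.8] phi 7.6 tilt [-1.e-04  1.e-04 -1.e+00] q6 72.4 w 7.76 F [-1.81 -0.48 -1.55] M [-0.     0.421 -0.016]
shift in tool axes mm [-1.7  0.1  0.3]
turn [-0.0001  0.0001 -0.    ] rows 0.0009496671246644221
time: 12.7
position: [0.3947, 0.0075, 0.1648]
tool_rot: [0.998, 0.067, 0.001, 0.0]
ft_force: [-0.3, -1.1, 0.6]
grip_width: 0.0347
t 12.8 pos [392.4   8.  165.9] phi 7.58 tilt [ 2.1e-03 -7.0e-04 -1.0e+00] q6 67.2 w 34.84 F [ 0.36 -0.02  0.09] M [-0.013  0.021  0.025]
shift in tool axes mm [197.4   1.  138.8]
turn [ 2.3000e-03 -9.0000e-04 -1.4385e+00] rows 9.594908459890794
```

View pics/side9.png

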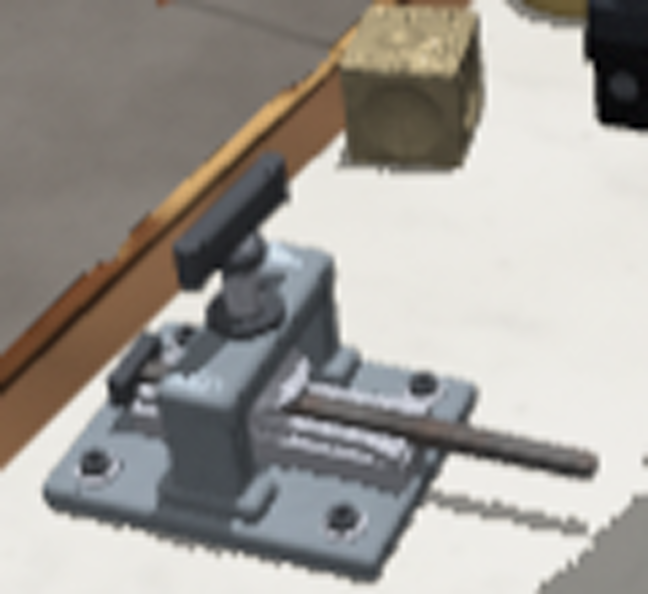

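View pics/top9.png

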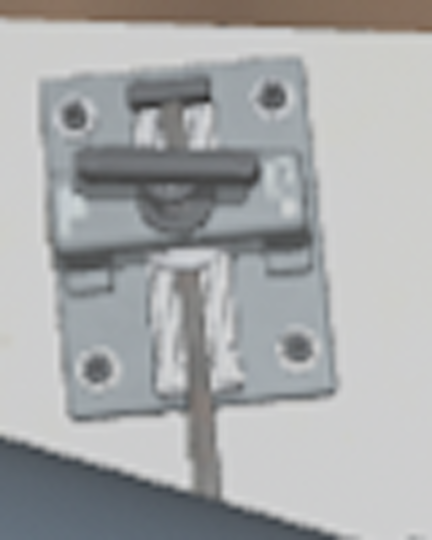

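The bar lies in the groove, its far end against the stop at crop (175,108) and its near end sticking out at (205,495). Now I refine the handle axis.

```bash
python3 - <<'E'
from h import *
for n,t,box in(("top",0,(262,175,305,200)),("top",9,(262,175,305,200)),("side",0,(228,212,258,248)),("side",9,(228,212,258,248))):
    c=dict(np.load(f"{n}{t}.npz"));W=cloud(c)[box[1]:box[3],box[0]:box[2]]
    m=(W[...,2]>.09)&(W[...,2]<.13);mm=m.astype(np.uint8)
    ys,xs=np.nonzero(m);
    Q=W[m];zt=np.percentile(Q[:,2],80);T=Q[Q[:,2]>zt-.006]
    r=cv2.minAreaRect((T[:,:2]*1000).astype(np.float32))
    uv=np.stack([xs+box[0],ys+box[1]],-1).astype(np.float32);ru=cv2.minAreaRect(uv)
    P=world(c,uv[:,0],uv[:,1],z=.117);rr=cv2.minAreaRect((P[:,:2]*1000).astype(np.float32))
    d=T[:,:2]-T[:,:2].mean(0);V=np.linalg.svd(d)[2][0];print(n,t,len(Q),"ztop",round(zt,4),"rect",np.round(r[0],1),np.round(r[1],1),"pca",np.degrees(np.arctan2(V[1],V[0])),"at z117",np.round(rr[0],1),np.round(rr[1],1),rr[2])
    # base plate holes/ bridge
    B=cloud(c);
E
```

```text
top 0 269 ztop 0.1185 rect [589.2  32.5] [60.7 10.3] pca -89.51710258661424 at z117 [584.7  32.5] [61.  19.3] 89.5052490234375
top 9 271 ztop 0.1185 rect [589.3  32.5] [61. 11.] pca -89.3362656345223 at z117 [584.7  32.5] [61.  19.3] 89.5052490234375
side 0 290 ztop 0.1171 rect [586.5  36. ] [60.5 10.9] pca 89.87673570101613 at z117 [581.1  43.1] [31.8 77. ] 18.39876937866211
side 9 288 ztop 0.1171 rect [586.9  34.9] [10.3 61.5] pca 89.77889612335518 at z117 [581.1  43.1] [31.8 77. ] 18.39876937866211
```

```bash

python3 -m inch '[{"ax":0,"ay":0,"az":-0.144,"dx":0,"dy":0,"dz":0,"gripper":50},{"ax":0,"ay":0,"az":-0.144,"dx":0,"dy":0,"dz":0,"gripper":50},{"ax":0,"ay":0,"az":-0.144,"dx":0,"dy":0,"dz":0,"gripper":50},{"ax":0,"ay":0,"az":-0.144,"dx":0,"dy":0,"dz":0,"gripper":50},{"ax":0,"ay":0,"az":-0.144,"dx":0,"dy":0,"dz":0,"gripper":50},{"ax":0,"ay":0,"az":-0.144,"dx":0,"dy":0,"dz":0,"gripper":50},{"ax":0,"ay":0,"az":-0.144,"dx":0,"dy":0,"dz":0,"gripper":50},{"ax":0,"ay":0,"az":-0.144,"dx":0,"dy":0,"dz":0,"gripper":50}]'
python3 -m inch '[{"ax":0,"ay":0,"az":-0.144,"dx":0,"dy":0,"dz":0,"gripper":50},{"ax":0,"ay":0,"az":-0.144,"dx":0,"dy":0,"dz":0,"gripper":50},{"ax":0,"ay":0,"az":0,"dx":0,"dy":0,"dz":0,"gripper":50},{"ax":0,"ay":0,"az":0,"dx":0,"dy":0,"dz":0,"gripper":50}]'
python3 -c "
from h import *
go(.5882,.033,.150,90.2)"
```

```text
time: 13.6
position: [0.3962, 0.0076, 0.1626]
tool_rot: [0.799, 0.601, 0.0, 0.0]
ft_force: [1.0, -0.3, -0.1]
grip_width: 0.0435
time: 14.0
position: [0.396, 0.0076, 0.1627]
tool_rot: [0.707, 0.707, 0.0, 0.0]
ft_force: [0.2, -0.2, 0.2]
grip_width: 0.0438
t 14.0 pos [396.    7.6 162.7] phi 89.94 tilt [ 1.e-04  1.e-04 -1.e+00] q6 -15.1 w 43.81 F [ 0.15 -0.23  0.23] M [ 0.016 -0.038 -0.023]
shift in tool axes mm [ 25.6 192.1  12.7]
turn [ 0.0001 -0.0001 -0.0046] rows 0.030505543429086516
```

```bash

python3 -m inch '[{"ax":0,"ay":0,"az":-0.004,"dx":4,"dy":22,"dz":0,"gripper":50},{"ax":0,"ay":0,"az":0,"dx":5,"dy":35,"dz":0,"gripper":50},{"ax":0,"ay":0,"az":0,"dx":5,"dy":40,"dz":0,"gripper":50},{"ax":0,"ay":0,"az":0,"dx":5,"dy":40,"dz":0,"gripper":50},{"ax":0,"ay":0,"az":0,"dx":4,"dy":35,"dz":0,"gripper":50},{"ax":0,"ay":0,"az":0,"dx":2.6,"dy":20,"dz":0,"gripper":50},{"ax":0,"ay":0,"az":0,"dx":0,"dy":0,"dz":0,"gripper":50},{"ax":0,"ay":0,"az":0,"dx":0,"dy":0,"dz":0,"gripper":50}]'
python3 look.py 10
python3 -c "
from h import *
go(.5882,.033,.090,90.2)"
```

```text
time: 14.8
position: [0.5867, 0.0344, 0.1621]
tool_rot: [0.705, 0.709, -0.001, -0.001]
ft_force: [-1.5, -0.0, -0.5]
grip_width: 0.0438
t 14.9 pos [585.9  34.4 162.4] phi 90.29 tilt [-2.6e-03  3.0e-04 -1.0e+00] q6 -7.8 w 43.59 F [-0.4  -0.36  0.03] M [-0.003 -0.106  0.04 ]
shift in tool axes mm [-1.4  2.5 72.4]
turn [-0.0026 -0.0003  0.0016] rows 0.02042422406077056
```

View pics/side10.png

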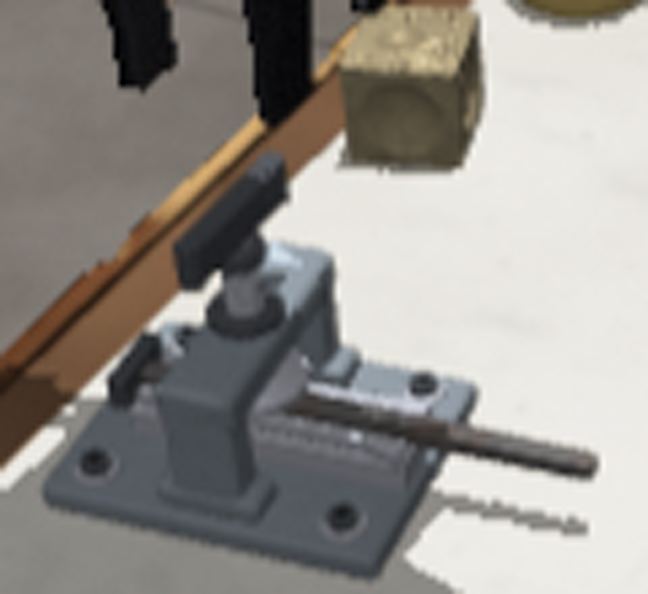

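```bash

python3 -m inch '[{"ax":0,"ay":0,"az":0,"dx":0,"dy":0,"dz":15,"gripper":50},{"ax":0,"ay":0,"az":0,"dx":0,"dy":0,"dz":15,"gripper":50},{"ax":0,"ay":0,"az":0,"dx":0,"dy":0,"dz":5,"gripper":50},{"ax":0,"ay":0,"az":0,"dx":0,"dy":0,"dz":0,"gripper":50},{"ax":0,"ay":0,"az":0,"dx":0,"dy":0,"dz":0,"gripper":50}]'
python3 look.py 11
python3 -c "
from h import *
go(.5882,.033,.090,90.2)"
```

```text
time: 15.4
position: [0.5877, 0.0342, 0.1284]
tool_rot: [0.705, 0.709, 0.0, 0.0]
ft_force: [0.9, 0.4, 0.5]
grip_width: 0.0436
t 15.5 pos [588.1  34.2 128.7] phi 90.33 tilt [ 1.4e-03 -2.0e-04 -1.0e+00] q6 -7.9 w 43.41 F [ 0.19 -0.79 -0.35] M [-0.006 -0.102  0.028]
shift in tool axes mm [-1.2  0.  38.7]
turn [0.0014 0.0002 0.0023] rows 0.018389702489450335
```

View pics/side11.png

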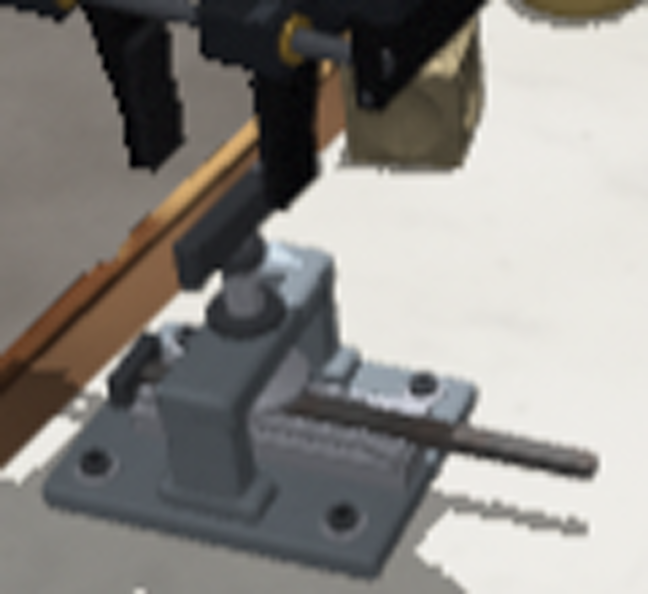

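```bash

python3 -m inch '[{"ax":0,"ay":0,"az":0,"dx":-0.8,"dy":0,"dz":12,"gripper":50},{"ax":0,"ay":0,"az":0,"dx":0,"dy":0,"dz":14,"gripper":50},{"ax":0,"ay":0,"az":0,"dx":0,"dy":0,"dz":12,"gripper":50},{"ax":0,"ay":0,"az":0,"dx":0,"dy":0,"dz":0,"gripper":50},{"ax":0,"ay":0,"az":0,"dx":0,"dy":0,"dz":0,"gripper":20},{"ax":0,"ay":0,"az":0,"dx":0,"dy":0,"dz":0,"gripper":20},{"ax":0,"ay":0,"az":0,"dx":0,"dy":0,"dz":0,"gripper":20},{"ax":0,"ay":0,"az":0,"dx":0,"dy":0,"dz":0,"gripper":20}]'
python3 -c "
from h import *
go(.5882,.033,.090,90.2)"
python3 look.py 12
```

```text
time: 16.3
position: [0.5881, 0.0334, 0.0903]
tool_rot: [0.705, 0.709, 0.0, 0.0]
ft_force: [0.2, -0.3, -0.5]
grip_width: 0.0213
t 16.3 pos [588.1  33.4  90.3] phi 90.35 tilt [ 1.e-03 -2.e-04 -1.e+00] q6 -8.0 w 21.3 F [ 0.22 -0.28 -0.45] M [-0.073 -0.166 -0.047]
shift in tool axes mm [-0.4  0.1  0.3]
turn [0.001  0.0002 0.0026] rows 0.018361322412249484
```

View pics/side12.png

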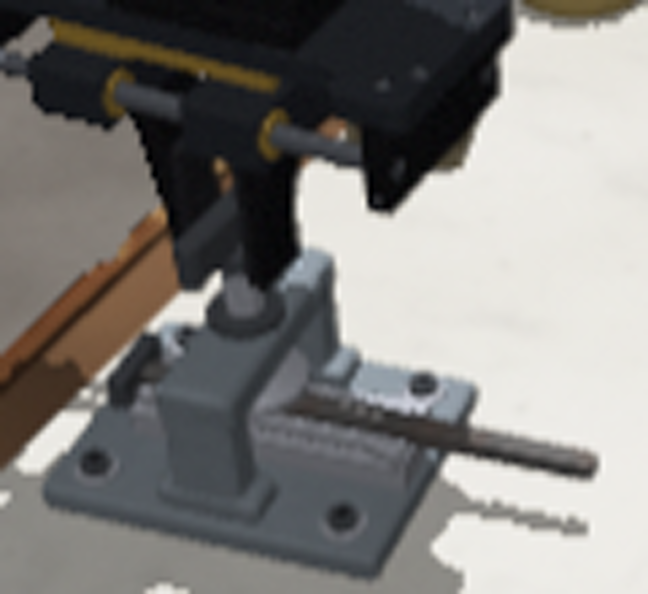

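```bash
cat > tq.py <<'E'
from rig import robot
import numpy as np
from scipy.spatial.transform import Rotation as R
o=robot.get_obs();M=R.from_quat(o["tool_rot"]).as_matrix()
l=f'{o["time"]:.2f} phi {np.degrees(np.arctan2(M[1,0],M[0,0])):.1f} q6 {np.degrees(o["q"][5]):.1f} tq6 {o["joint_torque"][5]:.4f} Mz {o["moment"][2]:.3f} F {np.round(o["ft_force"],1)} pos {np.round(o["position"]*1000,1)} w {o["grip_width"]*1000:.1f} v6 {o["joint_velocities"][5]:.2f}'
print(l);open("log.txt","a").write(l+"\n")
E
python3 tq.py
python3 -m inch '[{"ax":0,"ay":0,"az":0,"dx":0,"dy":0,"dz":0,"gripper":0},{"ax":0,"ay":0,"az":0,"dx":0,"dy":0,"dz":0,"gripper":0},{"ax":0,"ay":0,"az":0,"dx":0,"dy":0,"dz":0,"gripper":0},{"ax":0,"ay":0,"az":0,"dx":0,"dy":0,"dz":0,"gripper":0},{"ax":0,"ay":0,"az":0,"dx":0,"dy":0,"dz":0,"gripper":0}]' 30
python3 tq.py
python3 -m inch '[{"ax":0,"ay":0,"az":0.06,"dx":0,"dy":0,"dz":0.1,"gripper":0},{"ax":0,"ay":0,"az":0.1,"dx":0,"dy":0,"dz":0.1,"gripper":0}]'
python3 tq.py
python3 -m inch '[{"ax":0,"ay":0,"az":0.1,"dx":0,"dy":0,"dz":0.1,"gripper":0},{"ax":0,"ay":0,"az":0.1,"dx":0,"dy":0,"dz":0.1,"gripper":0}]'
python3 tq.py
python3 -m inch '[{"ax":0,"ay":0,"az":0.1,"dx":0,"dy":0,"dz":0.1,"gripper":0},{"ax":0,"ay":0,"az":0.1,"dx":0,"dy":0,"dz":0.1,"gripper":0}]'
python3 tq.py
```

```text
16.40 phi 90.3 q6 -8.0 tq6 0.0038 Mz 0.049 F [ 0.9 -0.5  0.8] pos [588.7  33.4  90.4] w 18.6 v6 -0.00
time: 16.9
position: [0.5886, 0.0334, 0.0903]
tool_rot: [0.705, 0.709, 0.001, 0.001]
ft_force: [2.1, 0.3, 2.9]
grip_width: 0.0184
16.90 phi 90.3 q6 -8.0 tq6 0.0046 Mz 0.020 F [2.1 0.3 2.9] pos [588.6  33.4  90.3] w 18.4 v6 -0.00
time: 17.1
position: [0.5886, 0.0334, 0.0901]
tool_rot: [0.76, 0.649, 0.001, 0.001]
ft_force: [3.1, 1.1, 2.8]
grip_width: 0.0189
17.10 phi 81.0 q6 1.4 tq6 -0.7450 Mz 0.046 F [3.1 1.1 2.8] pos [588.6  33.4  90.1] w 18.9 v6 1.01
time: 17.3
position: [0.5886, 0.0334, 0.0898]
tool_rot: [0.822, 0.57, 0.001, 0.001]
ft_force: [1.6, 0.6, 1.7]
grip_width: 0.0186
17.30 phi 69.5 q6 12.9 tq6 -0.6154 Mz 0.029 F [1.6 0.6 1.7] pos [588.6  33.4  89.8] w 18.6 v6 0.99
time: 17.5
position: [0.5887, 0.0334, 0.0896]
tool_rot: [0.875, 0.485, 0.001, 0.001]
ft_force: [2.2, 0.7, 2.8]
grip_width: 0.0181
17.50 phi 58.0 q6 24.4 tq6 -0.6150 Mz 0.060 F [2.2 0.7 2.8] pos [588.7  33.4  89.6] w 18.1 v6 0.99
```

Width 18.4 mm: the fingertips closed on the 20 mm collar under the 10 mm grip. I open, go up so the tips hold the grip itself, and check the handle.

```bash

python3 -m inch '[{"ax":0,"ay":0,"az":0,"dx":0,"dy":0,"dz":0,"gripper":40},{"ax":0,"ay":0,"az":0,"dx":0,"dy":0,"dz":0,"gripper":40},{"ax":0,"ay":0,"az":0,"dx":0,"dy":0,"dz":-10,"gripper":40},{"ax":0,"ay":0,"az":0,"dx":0,"dy":0,"dz":-15,"gripper":40},{"ax":0,"ay":0,"az":0,"dx":0,"dy":0,"dz":-15,"gripper":40},{"ax":0,"ay":0,"az":0,"dx":0,"dy":0,"dz":0,"gripper":40}]'
python3 tq.py
python3 look.py 13
python3 - <<'E'
from h import *
c=dict(np.load("side13.npz"));b=(228,212,258,248);W=cloud(c)[b[1]:b[3],b[0]:b[2]].reshape(-1,3)
T=W[(W[:,2]>.111)&(W[:,2]<.122)&(abs(W[:,0]-.587)<.035)&(abs(W[:,1]-.035)<.035)];print(len(T),cv2.minAreaRect((T[:,:2]*1000).astype(np.float32)))
E
```

```text
time: 18.1
position: [0.5886, 0.0334, 0.1313]
tool_rot: [0.873, 0.487, 0.001, 0.001]
ft_force: [0.3, 0.8, 0.1]
grip_width: 0.0349
18.10 phi 58.3 q6 24.1 tq6 -0.0060 Mz -0.027 F [0.3 0.8 0.1] pos [588.6  33.4 131.3] w 34.9 v6 0.00
116 ((586.433837890625, 34.72303009033203), (60.23731994628906, 10.888945579528809), 55.99106979370117)
```

View pics/side13.png

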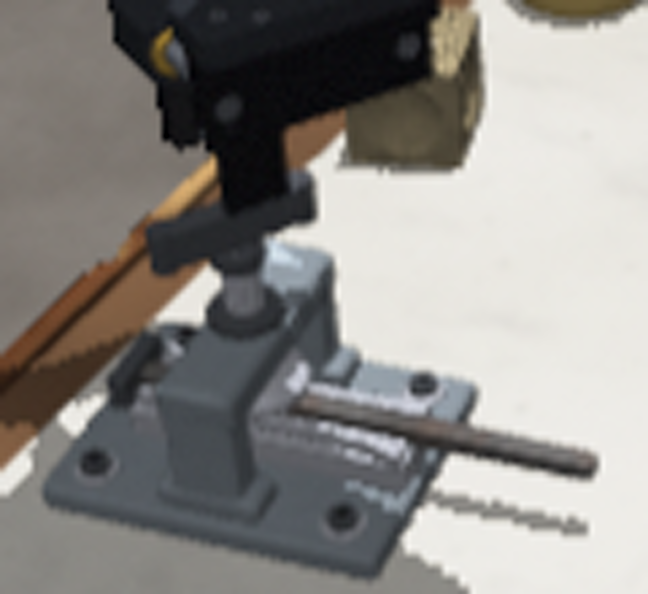

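```bash

python3 -m inch '[{"ax":0,"ay":0,"az":-0.1496,"dx":0,"dy":0,"dz":0,"gripper":40},{"ax":0,"ay":0,"az":-0.1496,"dx":0,"dy":0,"dz":0,"gripper":40},{"ax":0,"ay":0,"az":-0.1496,"dx":0,"dy":0,"dz":0,"gripper":40},{"ax":0,"ay":0,"az":-0.1496,"dx":0,"dy":0,"dz":0,"gripper":40},{"ax":0,"ay":0,"az":-0.1496,"dx":0,"dy":0,"dz":0,"gripper":40},{"ax":0,"ay":0,"az":-0.1496,"dx":0,"dy":0,"dz":0,"gripper":40},{"ax":0,"ay":0,"az":-0.1496,"dx":0,"dy":0,"dz":0,"gripper":40},{"ax":0,"ay":0,"az":-0.1496,"dx":0,"dy":0,"dz":0,"gripper":40}]'
python3 -m inch '[{"ax":0,"ay":0,"az":-0.1496,"dx":0,"dy":0,"dz":0,"gripper":40},{"ax":0,"ay":0,"az":-0.1496,"dx":0,"dy":0,"dz":0,"gripper":40},{"ax":0,"ay":0,"az":-0.1496,"dx":0,"dy":0,"dz":0,"gripper":40},{"ax":0,"ay":0,"az":-0.1496,"dx":0,"dy":0,"dz":0,"gripper":40},{"ax":0,"ay":0,"az":-0.1496,"dx":0,"dy":0,"dz":0,"gripper":40},{"ax":0,"ay":0,"az":-0.1496,"dx":0,"dy":0,"dz":0,"gripper":40},{"ax":0,"ay":0,"az":-0.1496,"dx":0,"dy":0,"dz":0,"gripper":40},{"ax":0,"ay":0,"az":-0.1496,"dx":0,"dy":0,"dz":0,"gripper":40}]'
python3 tq.py
python3 -m inch '[{"ax":0,"ay":0,"az":-0.1496,"dx":0,"dy":0,"dz":0,"gripper":40},{"ax":0,"ay":0,"az":-0.1496,"dx":0,"dy":0,"dz":0,"gripper":40},{"ax":0,"ay":0,"az":-0.1496,"dx":0,"dy":0,"dz":0,"gripper":40},{"ax":0,"ay":0,"az":-0.1496,"dx":0,"dy":0,"dz":0,"gripper":40},{"ax":0,"ay":0,"az":-0.13,"dx":0,"dy":0,"dz":0,"gripper":40},{"ax":0,"ay":0,"az":0,"dx":0,"dy":0,"dz":0,"gripper":40}]'
python3 tq.py
```

```text
time: 19.0
position: [0.5866, 0.0336, 0.1281]
tool_rot: [0.445, 0.896, -0.0, -0.001]
ft_force: [-0.7, -0.2, -0.0]
grip_width: 0.035
time: 19.8
position: [0.5866, 0.0336, 0.1281]
tool_rot: [-0.137, 0.991, 0.0, -0.001]
ft_force: [0.0, 0.0, -0.9]
grip_width: 0.0349
19.80 phi -164.2 q6 -113.4 tq6 0.9856 Mz -0.055 F [ 0.   0.  -0.9] pos [586.6  33.6 128.1] w 34.9 v6 -1.48
time: 20.4
position: [0.5868, 0.0336, 0.1282]
tool_rot: [-0.478, 0.878, 0.001, -0.001]
ft_force: [-0.8, 0.4, -0.2]
grip_width: 0.0345
20.40 phi -122.9 q6 -154.7 tq6 -0.4882 Mz -0.008 F [-0.8  0.4 -0.2] pos [586.8  33.6 128.2] w 34.5 v6 0.10
```

```bash

python3 -m inch '[{"ax":0,"ay":0,"az":0,"dx":0,"dy":0,"dz":9,"gripper":40},{"ax":0,"ay":0,"az":0,"dx":0,"dy":0,"dz":9,"gripper":40},{"ax":0,"ay":0,"az":0,"dx":0,"dy":0,"dz":8,"gripper":40},{"ax":0,"ay":0,"az":0,"dx":0,"dy":0,"dz":0,"gripper":40},{"ax":0,"ay":0,"az":0,"dx":0,"dy":0,"dz":0,"gripper":40}]'
python3 tq.py; python3 -c "
from h import *
go(.5886,.0334,.1012)"
```

```text
time: 20.9
position: [0.5874, 0.0335, 0.1026]
tool_rot: [-0.478, 0.878, 0.0, -0.0]
ft_force: [-0.2, -0.3, 0.2]
grip_width: 0.0347
20.90 phi -122.9 q6 -154.7 tq6 0.0036 Mz 0.063 F [-0.2 -0.3  0.2] pos [587.4  33.5 102.6] w 34.7 v6 -0.00
t 20.9 pos [587.4  33.5 102.6] phi -122.89 tilt [-1.2e-03  1.0e-04 -1.0e+00] q6 -154.7 w 34.74 F [-0.18 -0.32  0.15] M [ 0.156 -0.078  0.063]
shift in tool axes mm [-0.5 -1.   1.4]
```

```bash

python3 -m inch '[{"ax":0,"ay":0,"az":0,"dx":-0.4,"dy":-0.7,"dz":0.5,"gripper":40},{"ax":0,"ay":0,"az":0,"dx":0,"dy":0,"dz":0,"gripper":0},{"ax":0,"ay":0,"az":0,"dx":0,"dy":0,"dz":0,"gripper":0},{"ax":0,"ay":0,"az":0,"dx":0,"dy":0,"dz":0,"gripper":0},{"ax":0,"ay":0,"az":0,"dx":0,"dy":0,"dz":0,"gripper":0},{"ax":0,"ay":0,"az":0,"dx":0,"dy":0,"dz":0,"gripper":0},{"ax":0,"ay":0,"az":0,"dx":0,"dy":0,"dz":0,"gripper":0}]' 40
python3 tq.py
```

```text
time: 21.6
position: [0.5888, 0.0333, 0.103]
tool_rot: [-0.478, 0.878, -0.0, 0.0]
ft_force: [1.7, -0.3, -0.3]
grip_width: 0.0098
21.60 phi -122.9 q6 -154.7 tq6 -0.0058 Mz 0.007 F [ 1.7 -0.3 -0.3] pos [588.8  33.3 103. ] w 9.8 v6 -0.00
```

```bash

python3 -m inch '[{"ax":0,"ay":0,"az":0.1,"dx":0,"dy":0,"dz":0.13,"gripper":0},{"ax":0,"ay":0,"az":0.1,"dx":0,"dy":0,"dz":0.13,"gripper":0},{"ax":0,"ay":0,"az":0.1,"dx":0,"dy":0,"dz":0.13,"gripper":0},{"ax":0,"ay":0,"az":0.1,"dx":0,"dy":0,"dz":0.13,"gripper":0}]' | head -1
python3 tq.py
python3 -m inch '[{"ax":0,"ay":0,"az":0.1,"dx":0,"dy":0,"dz":0.13,"gripper":0},{"ax":0,"ay":0,"az":0.1,"dx":0,"dy":0,"dz":0.13,"gripper":0}]' | head -1
python3 tq.py
python3 -m inch '[{"ax":0,"ay":0,"az":0.1,"dx":0,"dy":0,"dz":0.13,"gripper":0},{"ax":0,"ay":0,"az":0.1,"dx":0,"dy":0,"dz":0.13,"gripper":0}]' | head -1
python3 tq.py
python3 -m inch '[{"ax":0,"ay":0,"az":0.1,"dx":0,"dy":0,"dz":0.13,"gripper":0},{"ax":0,"ay":0,"az":0.1,"dx":0,"dy":0,"dz":0.13,"gripper":0}]' | head -1
python3 tq.py
python3 -m inch '[{"ax":0,"ay":0,"az":0.1,"dx":0,"dy":0,"dz":0.13,"gripper":0},{"ax":0,"ay":0,"az":0.1,"dx":0,"dy":0,"dz":0.13,"gripper":0}]' | head -1
python3 tq.py
```

```text
time: 22.0
22.00 phi -146.0 q6 -131.6 tq6 -0.6145 Mz 0.009 F [ 0.3 -0.2  0.2] pos [588.8  33.3 102.4] w 9.5 v6 0.99
time: 22.2
22.20 phi -157.5 q6 -120.1 tq6 -0.6144 Mz 0.016 F [ 0.8 -0.5  1.3] pos [588.9  33.3 102.2] w 9.5 v6 0.99
time: 22.4
22.40 phi -168.9 q6 -108.7 tq6 -0.6144 Mz 0.039 F [ 0.2 -0.6  0.2] pos [588.9  33.3 101.9] w 9.4 v6 0.99
time: 22.6
22.60 phi 179.6 q6 -97.2 tq6 -0.5393 Mz 0.112 F [ 0.1 -0.4  0.5] pos [588.9  33.3 101.7] w 9.6 v6 0.99
time: 22.8
22.80 phi 168.2 q6 -85.8 tq6 -0.4697 Mz 0.173 F [ 0.8 -0.9  1.8] pos [588.9  33.2 101.4] w 9.4 v6 0.99
```

```bash

python3 -m inch '[{"ax":0,"ay":0,"az":0.1,"dx":0,"dy":0,"dz":0.13,"gripper":0}]' | head -1
python3 tq.py
python3 -m inch '[{"ax":0,"ay":0,"az":0.1,"dx":0,"dy":0,"dz":0.13,"gripper":0}]' | head -1
python3 tq.py
```

```text
time: 22.9
22.90 phi 162.5 q6 -80.1 tq6 -0.4631 Mz 0.182 F [ 0.5 -0.7  1.5] pos [588.9  33.2 101.3] w 9.6 v6 0.99
time: 23.0
23.00 phi 156.8 q6 -74.3 tq6 -0.4536 Mz 0.175 F [ 0.4 -0.8  2. ] pos [588.9  33.2 101.2] w 9.9 v6 0.99
```

```bash

python3 -m inch '[{"ax":0,"ay":0,"az":0.1,"dx":0,"dy":0,"dz":0.13,"gripper":0},{"ax":0,"ay":0,"az":0.1,"dx":0,"dy":0,"dz":0.13,"gripper":0}]' | head -1
python3 tq.py
python3 -m inch '[{"ax":0,"ay":0,"az":0.1,"dx":0,"dy":0,"dz":0.13,"gripper":0},{"ax":0,"ay":0,"az":0.1,"dx":0,"dy":0,"dz":0.13,"gripper":0}]' | head -1
python3 tq.py
```

```text
time: 23.2
23.20 phi 145.3 q6 -62.9 tq6 -0.4384 Mz 0.176 F [ 0.5 -1.   2.1] pos [588.9  33.2 101. ] w 9.8 v6 0.99
time: 23.4
23.40 phi 133.8 q6 -51.4 tq6 -0.4193 Mz 0.259 F [-0.3 -1.1  0.5] pos [588.9  33.1 100.7] w 9.5 v6 0.99
```

```bash

python3 -m inch '[{"ax":0,"ay":0,"az":0.1,"dx":0,"dy":0,"dz":0.13,"gripper":0},{"ax":0,"ay":0,"az":0.1,"dx":0,"dy":0,"dz":0.13,"gripper":0},{"ax":0,"ay":0,"az":0.1,"dx":0,"dy":0,"dz":0.13,"gripper":0}]' | head -1
python3 tq.py
python3 -m inch '[{"ax":0,"ay":0,"az":0.1,"dx":0,"dy":0,"dz":0.13,"gripper":0},{"ax":0,"ay":0,"az":0.1,"dx":0,"dy":0,"dz":0.13,"gripper":0}]' | head -1
python3 tq.py
python3 -m inch '[{"ax":0,"ay":0,"az":0.1,"dx":0,"dy":0,"dz":0.13,"gripper":0},{"ax":0,"ay":0,"az":0.1,"dx":0,"dy":0,"dz":0.13,"gripper":0}]' | head -1
python3 tq.py
python3 -m inch '[{"ax":0,"ay":0,"az":0,"dx":0,"dy":0,"dz":0,"gripper":0},{"ax":0,"ay":0,"az":0,"dx":0,"dy":0,"dz":0,"gripper":0}]' | head -1
python3 tq.py; python3 look.py 14
```

```text
time: 23.7
23.70 phi 116.7 q6 -34.2 tq6 -0.3946 Mz 0.243 F [ 0.8 -1.5  2.3] pos [588.9  33.1 100.4] w 9.5 v6 0.99
time: 23.9
23.90 phi 105.2 q6 -22.8 tq6 -0.3807 Mz 0.271 F [-0.4 -0.8  1.9] pos [588.8  33.1 100.1] w 9.7 v6 0.99
time: 24.1
24.10 phi 93.8 q6 -11.3 tq6 -0.3637 Mz 0.286 F [-0.2 -2.   2.4] pos [588.8  33.1  99.9] w 9.6 v6 0.99
time: 24.3
24.30 phi 94.0 q6 -11.6 tq6 0.0423 Mz 0.069 F [-0.1 -1.6  2.6] pos [588.8  33.1  99.8] w 9.6 v6 0.00
```

View pics/side14.png

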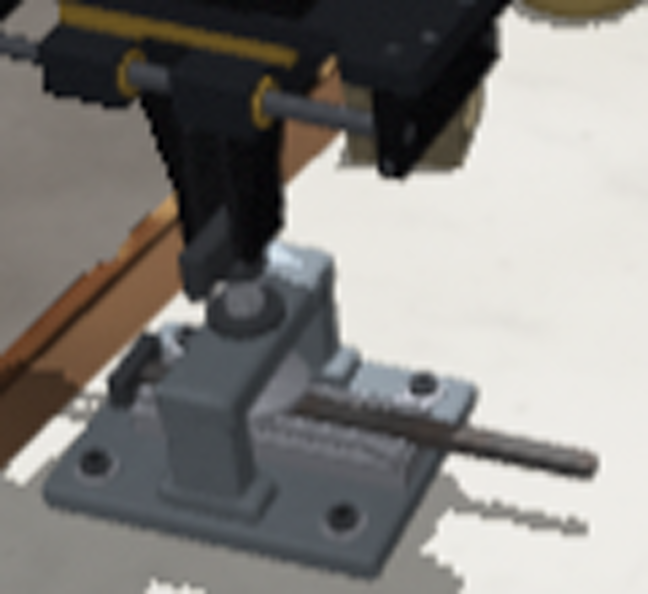

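Torque rose 0.25 N m over the 88° after the jump, with a steady slope. I release and check the handle height, the foot and the bar.

```bash

python3 -m inch '[{"ax":0,"ay":0,"az":0,"dx":0,"dy":0,"dz":0,"gripper":40},{"ax":0,"ay":0,"az":0,"dx":0,"dy":0,"dz":0,"gripper":40},{"ax":0,"ay":0,"az":0,"dx":0,"dy":0,"dz":-10,"gripper":40},{"ax":0,"ay":0,"az":0,"dx":0,"dy":0,"dz":-20,"gripper":40},{"ax":0,"ay":0,"az":0,"dx":0,"dy":-20,"dz":-30,"gripper":40},{"ax":0,"ay":0,"az":0,"dx":0,"dy":-40,"dz":-30,"gripper":40},{"ax":0,"ay":0,"az":0,"dx":0,"dy":-45,"dz":-20,"gripper":40},{"ax":0,"ay":0,"az":0,"dx":0,"dy":-45,"dz":0,"gripper":40}]'
python3 -m inch '[{"ax":0,"ay":0,"az":0,"dx":0,"dy":-40,"dz":0,"gripper":40},{"ax":0,"ay":0,"az":0,"dx":0,"dy":-20,"dz":0,"gripper":40},{"ax":0,"ay":0,"az":0,"dx":0,"dy":0,"dz":0,"gripper":40}]'
python3 look.py 15
python3 - <<'E'
from h import *
for n,t,box in(("top",9,(262,175,305,200)),("top",15,(262,175,305,200)),("side",0,(228,212,258,250)),("side",9,(228,212,258,250)),("side",15,(228,212,258,250))):
    c=dict(np.load(f"{n}{t}.npz"));W=cloud(c)[box[1]:box[3],box[0]:box[2]].reshape(-1,3)
    Q=W[(W[:,2]>.09)&(W[:,2]<.13)];zt=np.percentile(Q[:,2],80);T=Q[Q[:,2]>zt-.006]
    print(n,t,len(Q),"ztop80",round(zt,4),"med",np.median(T[:,2]),cv2.minAreaRect((T[:,:2]*1000).astype(np.float32)))
ims=[]
for t in(9,15):
    c=dict(np.load(f"side{t}.npz"));ims.append(cv2.resize(c["img"][248:278,238:288,::-1],None,fx=8,fy=8,interpolation=cv2.INTER_CUBIC))
cv2.imwrite("pics/foot.png",np.hstack(ims))
E
```

```text
time: 25.2
position: [0.4395, 0.0231, 0.2123]
tool_rot: [0.682, 0.731, 0.002, 0.003]
ft_force: [0.7, -1.3, -0.3]
grip_width: 0.0348
time: 25.5
position: [0.3754, 0.0199, 0.2098]
tool_rot: [0.683, 0.731, -0.001, -0.001]
ft_force: [-0.2, -0.0, -0.2]
grip_width: 0.0349
top 9 271 ztop80 0.1185 med 0.11739947805122025 ((589.2528076171875, 32.52305221557617), (60.979217529296875, 10.962373733520508), 89.12535095214844)
top 15 264 ztop80 0.1144 med 0.11359487807323343 ((589.4747924804688, 32.60285186767578), (10.623374938964844, 60.79475402832031), 5.140225887298584)
side 0 290 ztop80 0.1171 med 0.11658729538206675 ((586.4630737304688, 35.98133087158203), (60.50066375732422, 10.934608459472656), 89.8446273803711)
side 9 288 ztop80 0.1171 med 0.11672571474664392 ((586.8779296875, 34.87264633178711), (10.277997970581055, 61.496177673339844), 0.20144163072109222)
side 15 282 ztop80 0.1133 med 0.11285066177639422 ((587.4776611328125, 34.69159698486328), (11.158302307128906, 61.166255950927734), 3.91569185256958)
```

View pics/foot.png

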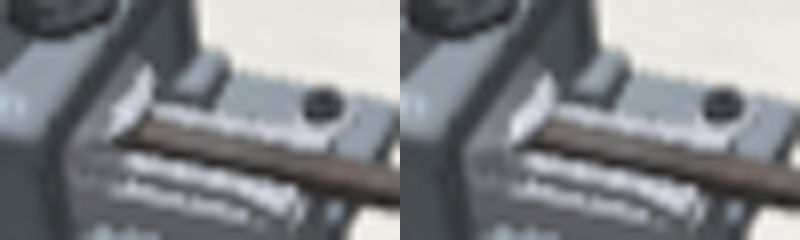

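View pics/top15.png

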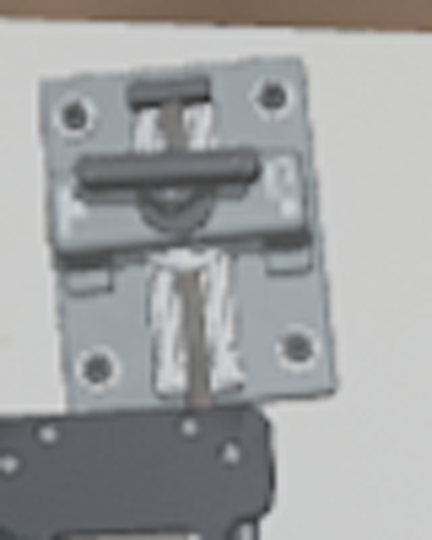

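View pics/side15.png

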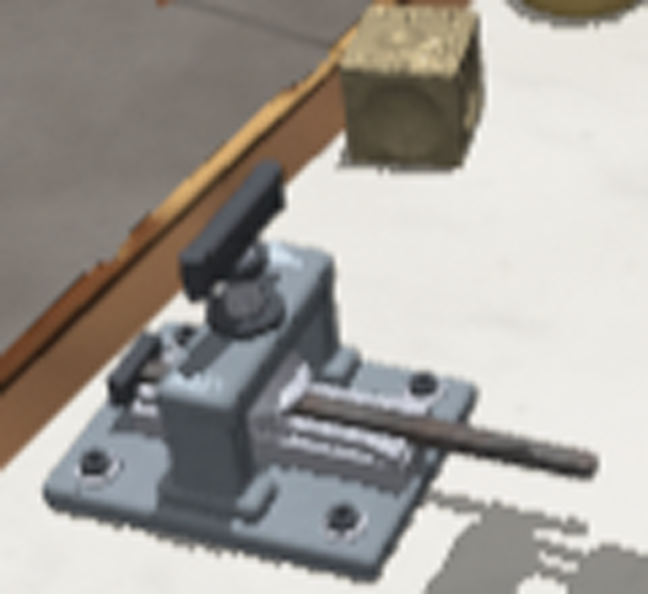

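```bash
python3 -c "
from rig import robot
print(robot.hand_in(), robot.get_obs()['time'])"
```

```text
the job is handed in; nothing more can be done
the job is handed in; nothing more can be done
```

The bar is clamped in the groove and I handed the job in at about 25.6 s of the 72 s. No verdict is reported, so the figures below are my own measurements.

- **Bar:** I gripped it near its end, lowered it into the groove and slid it in until the push against the back stop reached about 5 N. The last pictures show it in the groove with its far end at the stop.
- **Screw:** The handle's torque was flat, then jumped at a wrist joint (q6) angle between -109° and -97°, which I took as the foot touching. I stopped at -11.6°, 86° to 97° past the touch. From the 11 N per quarter turn in your text, that gives a foot force of about 20.5 to 22 N, inside the 17.8 to 24.8 N window. I did not measure the foot force directly.
- **After release:** The handle stayed at the angle I left it. It had dropped about 4 mm, which fits the roughly 177° it was turned.

Some things went wrong or did not agree:
- **First grip on the handle:** The fingers closed on the 20 mm collar below the handle, with a width reading of 18.4 mm. It still turned the screw by about 33°. I then gripped the handle itself higher up (9.8 mm).
- **Torque jump at the touch:** It was about 0.12 N m, not the 0.07 N m in your text. The steady rise after it agreed with the force estimate.
- **Touch angle:** It came about 90° after the starting position, earlier than expected if the handle began at joint 0. The measured handle height suggests it started about 50° in.
- **Bystanders:** I did not measure the file, beeswax or doming block again at the end. The arm was never near the file or the beeswax, and the doming block looked unmoved in the last picture.

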